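# Set the contact pressure of a sloping board-test fixture

## Robot

A 6-joint arm with a two-finger parallel gripper is mounted at the origin on a cart in front of the work surface, level with it; the furniture and walls round the work are solid. World frame = base frame: x ahead of the robot, y to its left, z up, the work surface at z = 0. Lengths are in mm, angles in rad, forces in N, time in s.
With the tool pointing down it reaches from about 350 to 975 mm from the base axis. Payload 7.1 kg.
Tool frame: the origin (TCP) lies at the very end of the fingers, on their centre line; the grasp point (between the pads) lies 19 mm behind it (ctrl.grip_depth is the distance from the TCP to the grasp point, in mm); x points along the fingers, z is the direction in which the jaws open and shut, and the axes are right-handed (so a half turn about x gives the same grasp; the last joint's range is limited). The gripper opens to 88 mm and grips with 3 to 60 N. Pads are 20 mm wide; open, the fingers measure 115 mm over their backs; the gripper's body (75 mm by 178 mm) begins 61 mm behind the grasp point.
Start: joints at [-1.309, 0.423, 1.63, -0, 1.089, -0.019], TCP at [173.221, -600.499, 222.675] pointing down, gripper open.
Joint ranges: [-3, 3], [-0.9, 2.11], [0.09, 2.58], [-1.31, 4.45], [0.11, 2.69], [-2.54, 2.54]. Speed limits (rad/s): [2.39, 2.39, 3.01, 3.14, 3.14, 3.14].

## Interface

Orientations are given as a rotation vector (axis times angle).
In Python, from workcell import ctrl gives the robot as it stands. The module is installed in compiled form; this text tells all that it offers.
- The arm moves only by the tool send_rows, never from a script. Its argument "rows" is a list of rows, each a list of 4 numbers: the shift along the tool's x, y, z in mm, then the turn about the tool's x in rad. In form: [[x, y, z, turn], ...]. A call has 1 to 10 rows; each row shifts and turns the pose as measured when the row begins, along the tool's axes as they then stand; what a row does not reach is not made up. A row lasts 1/12 s, in which the tool goes at most 41.7 mm and 7.16 degrees, less where a joint would pass 70% of its speed; a pose out of reach is approached as far as the arm can. A call with a gripper value outside its range is refused whole. "fingers" is the opening, from 0 (shut) to 1 (fully open), set as the call begins (left out, the last holds). The fingers move at their own pace and stop on an object; the grip force is fixed at half the most. Time passes only in rows, so rows that do not move let the fingers close. It gives the time, the measured TCP pose, the force and the opening at its end, in the units of the state.
- ctrl.get_obs(): the state, without advancing time (a new reading comes with each control period).
- ctrl.get_image(name): name is "side" or "top"; returns a dict with "img" (480x640x3 uint8, red, green, blue), "depth" (480x640 float32, mm along the optical axis (not along the pixel's ray), 0 where there is no reading), "mtx" (3x3 intrinsics, pixels), "dist_coeffs" ([k1, k2, p1, p2, k3] as OpenCV has them; the pictures are not rectified), "world_from_camera" (4x4, takes a point from camera to world coordinates). Camera axes: x right, y down, z forward; pixel columns grow to the right and rows downward; lengths in mm; the calibration is good to about 2 mm. A picture is of the moment at which its call begins.
- ctrl.close_job(): hands the job in, once; it reports no verdict.
The state is a dict: "t": time; "qpos": joint angles; "qvel": joint speeds; "joint_torque": joint torques, N m; "ee_pos": TCP position; "orientation": TCP orientation; "ft_force": force on the tool from outside, world axes, zero at the start; "moment": the same for the moment, N m; "width": finger opening in mm.
Only numpy, scipy, OpenCV 4.12 (cv2) and the standard library are available. Lean on these libraries where they do the work, as an engineer would, in place of code of your own. Each camera call takes 0.05 s, during which the arm holds its last target.

## Task

A circuit board is to be probed in the sloping test fixture. Push its carrier fully home under the press head, screw the head down with the star knob until it bottoms solidly on the spring probes, then back the knob off a quarter of a turn so that the probes work at mid-stroke, and let go. Leave the things round the fixture where they are.

Things in the scene. Friction and masses are not known exactly. Their poses are not given: they have to be found in the camera images.
- knob_grip (a point): Centre (half-way up) of the black star knob: 30 to 33 mm across its blunt lobes, 16 mm tall, white dot near the rim. Its z axis runs along the screw towards the board: 30 degrees off straight down, leaning to the fixture's high end. The axes turn with the knob; the knob keeps its height. Clockwise seen from above tightens.
- fixture: The test fixture: dark wedge-shaped housing with a pale aluminium deck, 208 mm up the slope and 160 mm across, sloping 30 degrees, low end towards the robot; origin at bench level under its middle, x towards the high end. Fixed to the bench.
- press_head: The fixed head over the deck: two steel posts and an aluminium beam, 140 mm across the slope, 34 mm along it; its flat top is 24 mm below the knob's centre along the screw, so fingertips must not reach further. Free screw about 0.05 N m, on the springs up to 0.07, then solid. From just under half a turn to a whole turn to bottom, differing each time: feel it. Origin under the fixture.
- carrier_tab (a point): On the black push tab that stands square up from the low end of the carrier: 10 mm thick along the slope, 46 mm wide, 30 mm tall; this point is mid-thickness, 12 mm below its top edge, 24 mm above the deck. x axis up the slope (the way home, rising 30 degrees), y across, z square out of the deck. 33 mm clear between tab and board holder; nothing on its low side, where the deck ends.
- carrier (a joint): Travel of the board carrier up the slope in m: 0 pulled out, 0.075 fully home against its stop, with the board under the press head. Stays where it is left; takes about 9 N to push.
- plate: Pale pressure plate 66 x 52 x 8 mm hanging under the beam, with four pins ending in square push feet; origin midway between the feet's undersides, z square out of the deck. The screw moves it 12 mm a turn (steep thread), towards the board when tightened; it does not turn.
- board: Green circuit board 62 x 50 mm lying loose in the carrier's nest, components up; origin at the centre of its underside, z square out of the deck. The nest floats on springs (3 N at first touch, 2 N more per mm) and is solid after 5 mm.
- flux_pot: Small cream flux pot with a yellowish lid, 38 mm across, 38 mm tall, standing on the bench; origin at the centre of its underside. Not to be disturbed.
- pliers: Blue-handled pliers, 146 x 49 x 12 mm, lying on the bench; origin at the centre of the underside. Not to be disturbed.
- relay: Clear-cased relay, 28 x 21 x 36 mm, standing on the bench; origin at the centre of its underside. Not to be disturbed.

How it is judged (in metres and radians):
On the way, in this order (a step that is already met when the one before it is completed fails the run):
1. the carrier is fully home under the press head (value of joint carrier above 0.0725 m), for 0.2 s.
2. the screw is turned down until the head bottoms solidly on the board (value of joint carrier above 0.0725 m and contact force between plate and board above 18 N), for 0.2 s.
At the end, for the whole second after the job is handed in: The carrier is home (within 2.5 mm of its stop) and the plate rests on the board with 4.4 to 9.9 N, which is the screw backed off 90 degrees, give or take about 40, from where it bottomed; board and plate are at rest (value of joint carrier above 0.0725 m and contact force between plate and board between 4.4 and 9.9 N and linear speed of each of board, plate below 0.01 m/s); the robot touches nothing.
It fails at once if a bystander is disturbed (moved more than 15 mm) (distance of any of flux_pot, pliers, relay from where it was at the start of the episode above 0.015 m).
It also fails if it takes over 66 s, if anything falls off the work surface, if the arm or the gripper's body presses on something with over 40 N, if the wrist force passes 120 N, or if a joint passes its speed limit or range.

## Working session

There is one attempt and no reset: what is moved stays moved. The work goes in short steps, Python scripts to look and compute and a tool call to move; the robot and the scene stay as the last step left them, time stands still between calls to the robot, and variables do not carry over. Pictures are saved under pics/ and viewed, and the job is handed in when it is done.

Besides the shell and the picture viewer there is one more tool, called after "Request:" by a JSON object that holds its "api" and its "payload". send_rows: Moves the arm, as the interface text tells. Its arguments: {"type":"object","properties":{"rows":{"type":"array"},"fingers":{"type":"number"}},"required":["rows"]}

```bash
mkdir -p pics; cat > h.py <<'E'
import numpy as np,cv2
from workcell import ctrl
from scipy.spatial.transform import Rotation as R
def snap(n,tag):
    d=ctrl.get_image(n); cv2.imwrite(f'pics/{tag}.png',d['img'][:,:,::-1]); np.savez(f'pics/{tag}.npz',**d); return d
def load(tag): return dict(np.load(f'pics/{tag}.npz'))
def pt(d,u,v,z=None):
    p=cv2.undistortPoints(np.array([[[u,v]]],float),d['mtx'],d['dist_coeffs'])[0,0]
    if z is None: z=d['depth'][int(round(v)),int(round(u))]
    T=d['world_from_camera']; return (T@np.array([p[0]*z,p[1]*z,z,1]))[:3]
def cloud(d):
    h,w=d['depth'].shape; uu,vv=np.meshgrid(np.arange(w),np.arange(h))
    p=cv2.undistortPoints(np.stack([uu,vv],-1).reshape(-1,1,2).astype(float),d['mtx'],d['dist_coeffs']).reshape(h,w,2)
    z=d['depth'][...,None]; P=np.concatenate([p*z,z],-1); T=d['world_from_camera']
    return P@T[:3,:3].T+T[:3,3]
def proj(d,X):
    T=np.linalg.inv(d['world_from_camera']); rv=cv2.Rodrigues(T[:3,:3])[0]
    return cv2.projectPoints(np.array(X,float).reshape(-1,1,3),rv,T[:3,3],d['mtx'],d['dist_coeffs'])[0].reshape(-1,2)
E
python3 - <<'E'
from h import *
o=ctrl.get_obs(); print(o)
for n in('side','top'):
    d=snap(n,n+'0'); print(n,d['world_from_camera'].round(3),d['mtx'])
    print((d['depth']==0).mean())
E
```

```text
{'t': 0.0, 'qpos': array([-1.30902783e+00,  4.23829669e-01,  1.63069465e+00, -3.21335499e-05,
        1.08858808e+00, -1.89984922e-02]), 'qvel': array([ 0.00239117,  0.00117142, -0.00189208, -0.0006877 ,  0.00122866,
       -0.00018596]), 'joint_torque': array([-2.09427722e-03, -5.44630337e+01, -2.73674852e+01,  6.42065727e-02,
        2.26982567e-02, -1.37584098e-04]), 'ee_pos': array([ 173.05567404, -599.98308242,  221.90684481]), 'orientation': array([ 1.00085059,  1.33028807, -0.99932986]), 'ft_force': array([-0.31401574,  0.59731571,  0.01673118]), 'moment': array([-0.02433266,  0.02334104, -0.01679235]), 'width': 87.91417863066705}
side [[ 9.94000e-01 -5.60000e-02  9.30000e-02  4.13996e+02]
 [-1.08000e-01 -5.97000e-01  7.95000e-01 -9.94088e+02]
 [ 1.20000e-02 -8.00000e-01 -6.00000e-01  6.75707e+02]
 [ 0.00000e+00  0.00000e+00  0.00000e+00  1.00000e+00]] [[521.60831951   0.         310.13635806]
 [  0.         521.60831951 239.50632988]
 [  0.           0.           1.        ]]
0.0038736979166666668
top [[-2.30000e-02 -9.95000e-01  9.30000e-02  4.10653e+02]
 [-1.00000e+00  2.10000e-02 -2.10000e-02 -2.62754e+02]
 [ 1.90000e-02 -9.40000e-02 -9.95000e-01  9.79539e+02]
 [ 0.00000e+00  0.00000e+00  0.00000e+00  1.00000e+00]] [[529.79172189   0.         314.48680867]
 [  0.         529.79172189 229.18131022]
 [  0.           0.           1.        ]]
0.004111328125
```

```bash
ls pics
```

```text
side0.npz
side0.png
top0.npz
top0.png
```

View pics/side0.png

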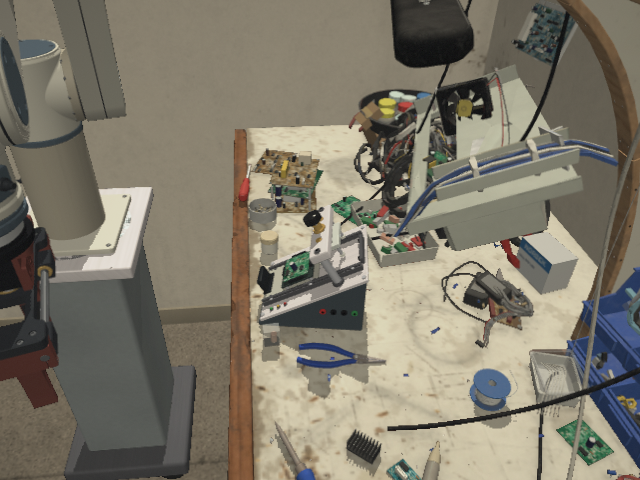

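View pics/top0.png

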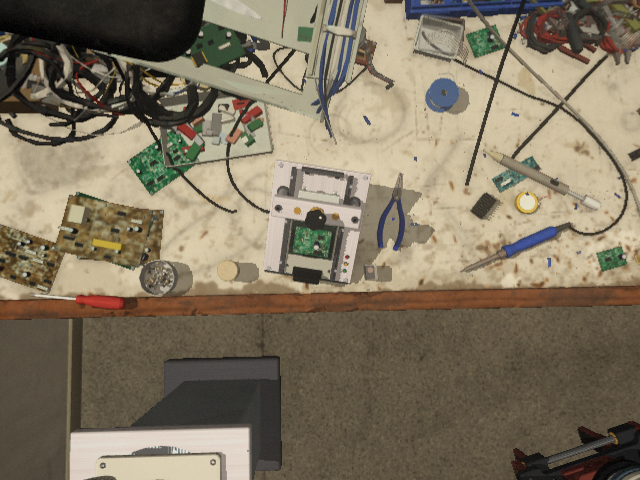

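The side view shows the fixture at about (315,280), the knob at (313,216) and the black tab at (264,278). The top view shows the knob at (317,217), the tab at (307,275), the flux pot at (228,270), the relay at (372,272) and the pliers at (395,215). Next I'll measure these from the depth data.

```bash
python3 - <<'E'
from h import *
for n,c in(('side',(225,190,160,150)),('top',(205,145,220,155))):
    d=load(n+'0'); x,y,w,h=c
    im=d['img'][y:y+h,x:x+w,::-1]; f=min(800//w,600//h); cv2.imwrite(f'pics/{n}0z.png',cv2.resize(im,None,fx=f,fy=f,interpolation=cv2.INTER_CUBIC)); print(f)
d=load('top0'); C=cloud(d)
for nm,u,v in(('knob',317,217),('tab',307,275),('pot',228,270),('relay',372,272),('beamL',290,212),('beamR',350,215),('deck',275,240),('deck',350,240),('deck',275,180),('deck',362,180),('board',312,240)):
    print(nm,C[v,u].round(1))
# plane of deck
m=np.zeros(C.shape[:2],bool); m[165:280,268:370]=1
g=d['img'].min(-1)>150
P=C[m&g]; print(len(P))
best=None
rng=np.random.default_rng(0)
for i in range(500):
    a,b,c=P[rng.choice(len(P),3,0)]; nn=np.cross(b-a,c-a); l=np.linalg.norm(nn)
    if l<1: continue
    nn/=l; k=np.abs((P-a)@nn)<2
    if best is None or k.sum()>best.sum(): best=k
Q=P[best]; c=Q.mean(0); n=np.linalg.svd(Q-c)[2][2]; n*=np.sign(n[2]); print('plane',c,n,best.sum(),np.degrees(np.arccos(n[2])),np.degrees(np.arctan2(-n[1],-n[0])))
E
```

```text
4
3
knob [ 503.1 -283.9  189.4]
tab [ 417.7 -267.9   46.2]
pot [ 429.7 -128.3   36.3]
relay [ 420.5 -383.8   34.8]
beamL [ 515.9 -242.7  154.1]
beamR [ 508.3 -336.   162.7]
deck [ 480.2 -212.9   49.8]
deck [ 476.6 -343.9   60.6]
deck [ 576.9 -217.4  103. ]
deck [ 572.  -362.   114.5]
board [ 476.7 -277.5   79.2]
4819
plane [ 526.40194983 -279.0524536    81.65293205] [-0.491891    0.08646949  0.86635228] 2326 29.962521796344152 -9.970155314217278
```

View pics/side0z.png

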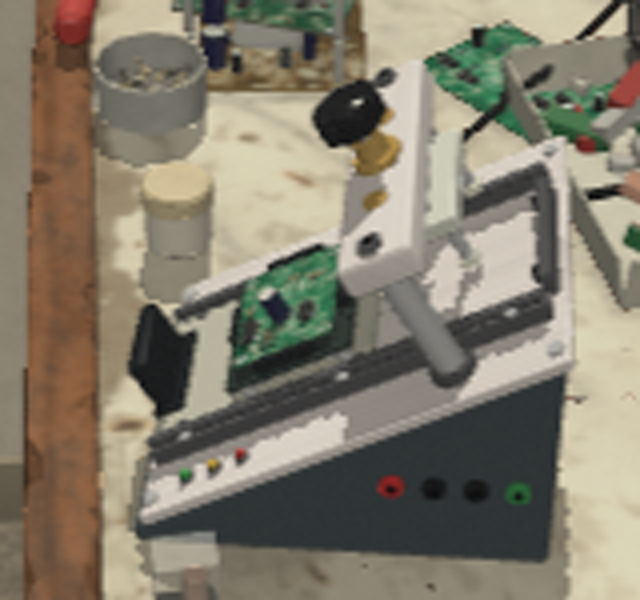

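View pics/top0z.png

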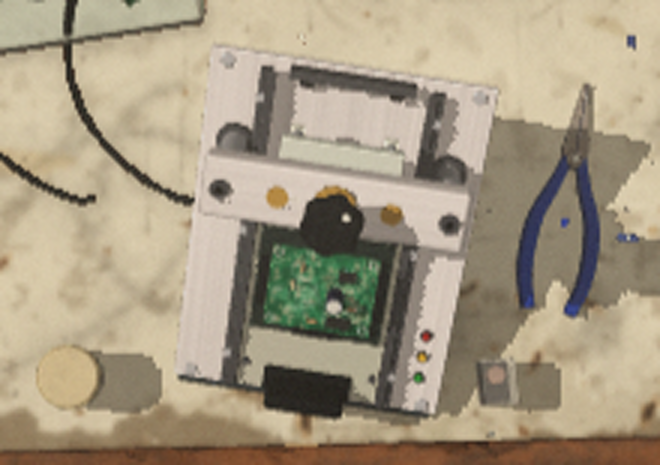

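```bash
python3 - <<'E'
from h import *
dT=load('top0'); dS=load('side0'); CT=cloud(dT); CS=cloud(dS)
# yaw from deck corners
def dp(a,b): print(a,CT[a[1],a[0]].round(1))
# beam edges / deck outline: deck mask bright in top view
m=np.zeros(CT.shape[:2],bool); m[150:290,255:380]=1
n0=np.array([-.4919,.0865,.8664]); c0=np.array([526.4,-279.05,81.65])
def rep(y):
    global c0
    s=np.array([np.cos(np.pi/6)*np.cos(y),np.cos(np.pi/6)*np.sin(y),.5]); a=np.array([-np.sin(y),np.cos(y),0]); n=np.cross(s,a); return s,a,n
for C,im in((CT,dT['img']),(CS,dS['img'])):
    P=C.reshape(-1,3); k=(np.abs((P-c0)@n0)<4)&(np.linalg.norm(P-c0,axis=1)<170)&(P[:,2]>20)
    Q=P[k]
    # plane normal LS
    c=Q.mean(0); nn=np.linalg.svd(Q-c)[2][2]; nn*=np.sign(nn[2]); print('n',nn,c, (Q[:,0].min(),Q[:,0].max()))
    r=cv2.minAreaRect(((Q-c0)@np.array(rep(np.radians(-9.97))[:2]).T).astype(np.float32)); print(r)
E
```

```text
n [-0.49144494  0.08632356  0.86661994] [ 522.67255226 -287.95797931   80.39102378] (np.float64(405.47313678784377), np.float64(607.3838936052812))
((-22.26708984375, -28.499610900878906), (205.51705932617188, 204.1048583984375), 0.15115201473236084)
n [-0.49108707  0.08480118  0.86697304] [ 519.09632464 -317.78724601   81.38353337] (np.float64(405.95620642190113), np.float64(673.2781337730372))
((22.391357421875, -28.592544555664062), (295.7711181640625, 210.57460021972656), 0.7268157601356506)
```

```bash
cat >> h.py <<'E'
y=np.radians(-9.9); s_=np.array([np.cos(np.pi/6)*np.cos(y),np.cos(np.pi/6)*np.sin(y),.5]); a_=np.array([-np.sin(y),np.cos(y),0]); n_=np.cross(s_,a_)
F=np.array([s_,a_,n_]); c0=np.array([526.4,-279.05,81.65])
def fx(P): return (np.asarray(P)-c0)@F.T
E
python3 - <<'E'
from h import *
for t in('top0','side0'):
    d=load(t); Q=fx(cloud(d)); im=d['img'].astype(int)
    dark=im.max(-1)<60
    near=(np.abs(Q[...,0])<150)&(np.abs(Q[...,1])<100)
    print(t)
    for nm,k in(('knob',near&dark&(Q[...,2]>60)&(Q[...,2]<140)&(np.abs(Q[...,1])<40)),('tab',near&dark&(Q[...,2]>8)&(Q[...,2]<50)&(Q[...,0]<-70)),
                ('beam',near&(im.min(-1)>120)&(Q[...,2]>50)&(Q[...,2]<100)),('deckedge',near&(np.abs(Q[...,2])<3))):
        P=Q[k]; 
        if len(P): print(nm,len(P),np.percentile(P,[1,5,50,95,99],axis=0).round(1).tolist())
    k=near&dark&(Q[...,2]>60)&(Q[...,2]<140)&(np.abs(Q[...,1])<40); P=Q[k]
    top=P[P[:,2]>np.percentile(P[:,2],90)-4]; print('topface',len(top),np.percentile(top,[2,50,98],axis=0).round(1).tolist(), cv2.minEnclosingCircle(top[:,:2].astype(np.float32)))
E
```

```text
top0
knob 310 [[15.3, -20.7, 97.1], [18.0, -19.1, 100.0], [30.0, -6.1, 105.7], [42.0, 5.9, 107.8], [43.3, 7.7, 108.7]]
tab 443 [[-120.0, -54.2, 8.3], [-118.0, -38.3, 9.3], [-112.5, -7.5, 20.2], [-74.0, 16.7, 37.3], [-71.1, 27.9, 38.9]]
beam 1768 [[12.5, -74.1, 51.4], [14.9, -68.2, 53.2], [38.6, -1.0, 72.7], [51.1, 55.8, 75.5], [53.5, 61.6, 76.4]]
deckedge 3813 [[-125.6, -85.9, -2.8], [-114.9, -83.3, -2.3], [34.3, -5.1, -0.1], [76.7, 70.1, 2.2], [79.3, 72.6, 2.8]]
topface 264 [[16.0, -19.9, 103.7], [28.2, -6.4, 105.9], [41.7, 7.0, 108.3]] ((27.924097061157227, -6.430789947509766), 16.041608810424805)
side0
knob 186 [[16.5, -23.6, 94.9], [18.6, -22.0, 97.2], [30.7, -15.5, 104.9], [42.0, 1.7, 106.9], [44.0, 3.2, 107.5]]
tab 351 [[-120.3, -58.3, 8.2], [-118.4, -52.9, 9.1], [-111.6, -16.3, 20.6], [-74.0, 13.6, 36.5], [-71.9, 36.3, 37.3]]
beam 1007 [[13.0, -77.6, 51.8], [15.7, -76.3, 53.3], [41.1, -28.3, 72.3], [52.3, 46.9, 74.7], [54.7, 58.2, 75.5]]
deckedge 2491 [[-123.1, -87.8, -2.7], [-111.5, -86.3, -1.9], [16.6, -59.0, -0.0], [78.0, 65.9, 1.8], [80.7, 71.3, 2.7]]
topface 125 [[16.6, -21.5, 102.9], [29.5, -10.7, 105.8], [42.7, 3.1, 107.5]] ((29.279775619506836, -9.613019943237305), 15.4070463180542)
```

```bash
python3 - <<'E'
from h import *
o=ctrl.get_obs(); M=R.from_rotvec(o['orientation']).as_matrix(); print('tool cols\n',M.round(3)); print('F\n',F.round(3))
for t in('top0','side0'):
    d=load(t); Q=fx(cloud(d)); im=d['img'].astype(int)
    k=(im.max(-1)<60)&(np.abs(Q[...,0]+110)<25)&(np.abs(Q[...,1]+7)<28)&(Q[...,2]>8)&(Q[...,2]<45)
    P=Q[k]; tp=P[P[:,2]>33]; print(t,np.percentile(tp,[2,50,98],axis=0).round(1).tolist()); 
    lo=P[(P[:,2]>12)&(P[:,2]<30)&(P[:,0]<-100)]; print(np.percentile(lo,[2,50,98],axis=0).round(1).tolist(),len(lo))
    h,e=np.histogram(P[:,0],bins=np.arange(-135,-84,3)); print(h)
for nm,p in(('knob',(29.3,-7.3,98)),('tabpt',(-115,-7.3,24)),('homeTab',(-40,-7.3,24))): print(nm,(np.array(p)@F+c0).round(1))
E
```

```text
tool cols
 [[-0.     0.961  0.277]
 [ 0.001  0.277 -0.961]
 [-1.     0.    -0.001]]
F
 [[ 0.853 -0.149  0.5  ]
 [ 0.172  0.985  0.   ]
 [-0.493  0.086  0.866]]
top0 [[-119.1, -26.8, 33.2], [-115.3, -7.0, 35.9], [-111.5, 14.2, 39.3]]
[[-116.2, -29.0, 12.1], [-112.7, -5.7, 20.3], [-107.9, 15.9, 29.8]] 143
[  0   0   0   0   5  26  73 204  39  25   0   0   0   0   0   0]
side0 [[-120.4, -29.9, 33.1], [-113.7, -8.9, 35.7], [-110.7, 11.8, 37.8]]
[[-118.4, -30.9, 12.6], [-111.7, -17.3, 21.1], [-109.9, 9.5, 29.8]] 129
[  0   0   0   0   6  29  43 134  64  11   0   0   0   0   0   0]
knob [ 501.9 -282.2  181.2]
tabpt [ 415.2 -267.1   44.9]
homeTab [ 479.2 -278.2   82.4]
```

```bash
python3 - <<'E'
from h import *
for t in('top0','side0'):
    d=load(t); C=cloud(d); ok=(d['depth']>0)&(C[...,2]>230)
    P=C[ok]; print(t,len(P))
    H={}
    for p in P: k=tuple((p//100).astype(int)); H[k]=H.get(k,0)+1
    print(sorted([(k,v) for k,v in H.items() if v>40 and -2<k[0]<12 and -8<k[1]<6]))
E
```

```text
top0 21173
[((np.int64(1), np.int64(-7), np.int64(2)), 289), ((np.int64(1), np.int64(-7), np.int64(3)), 358), ((np.int64(1), np.int64(-6), np.int64(2)), 76), ((np.int64(1), np.int64(-6), np.int64(3)), 2046), ((np.int64(1), np.int64(-6), np.int64(4)), 99), ((np.int64(1), np.int64(-1), np.int64(2)), 46), ((np.int64(1), np.int64(0), np.int64(2)), 48), ((np.int64(2), np.int64(-7), np.int64(3)), 1094), ((np.int64(2), np.int64(-7), np.int64(4)), 58), ((np.int64(2), np.int64(-6), np.int64(3)), 160), ((np.int64(2), np.int64(-6), np.int64(4)), 468), ((np.int64(6), np.int64(-4), np.int64(2)), 311), ((np.int64(6), np.int64(-3), np.int64(2)), 188), ((np.int64(6), np.int64(-2), np.int64(3)), 177), ((np.int64(6), np.int64(-2), np.int64(4)), 2140), ((np.int64(6), np.int64(-1), np.int64(3)), 156), ((np.int64(6), np.int64(-1), np.int64(4)), 3734), ((np.int64(6), np.int64(0), np.int64(3)), 85), ((np.int64(6), np.int64(0), np.int64(4)), 1264), ((np.int64(7), np.int64(-4), np.int64(2)), 2472), ((np.int64(7), np.int64(-3), np.int64(2)), 2171), ((np.int64(7), np.int64(-2), np.int64(2)), 84), ((np.int64(7)
[... 4777 characters left out ...]
(2)), 180), ((np.int64(10), np.int64(3), np.int64(3)), 208), ((np.int64(10), np.int64(4), np.int64(2)), 640), ((np.int64(10), np.int64(4), np.int64(3)), 702), ((np.int64(11), np.int64(-2), np.int64(2)), 181), ((np.int64(11), np.int64(-1), np.int64(2)), 590), ((np.int64(11), np.int64(-1), np.int64(3)), 242), ((np.int64(11), np.int64(0), np.int64(2)), 346), ((np.int64(11), np.int64(0), np.int64(3)), 560), ((np.int64(11), np.int64(1), np.int64(2)), 283), ((np.int64(11), np.int64(2), np.int64(2)), 256), ((np.int64(11), np.int64(3), np.int64(2)), 236), ((np.int64(11), np.int64(3), np.int64(3)), 367), ((np.int64(11), np.int64(4), np.int64(2)), 173), ((np.int64(11), np.int64(4), np.int64(3)), 261)]
```

Request:
{"api": "send_rows", "payload": {"rows": [[-15,24,-29,0],[-15,24,-29,0],[-15,24,-29,0],[-15,24,-29,0],[-15,24,-29,0],[-15,24,-29,0],[-15,24,-29,0],[-15,24,-29,0],[-15,24,-29,0],[-15,24,-29,0]]}}

```text
t: 0.93
ee_pos: [322.7, -246.7, 369.7]
orientation: [1.016, 1.338, -1.005]
ft_force: [0.7, -0.2, 0.1]
width: 87.7
```

```bash
cat >> h.py <<'E'
import json,os
def st():
    o=ctrl.get_obs(); M=R.from_rotvec(o['orientation']).as_matrix()
    print('t',round(o['t'],2),'q',o['qpos'].round(3),'p',o['ee_pos'].round(1)); print('x',M[:,0].round(3),'z',M[:,2].round(3),'F',o['ft_force'].round(2),'M',o['moment'].round(3),'w',round(o['width'],1))
    xf=F@M[:,0]; print('fx p',fx(o['ee_pos']).round(1),'xdir',xf.round(3),'zdir',(F@M[:,2]).round(3))
    with open('log.jsonl','a') as f: f.write(json.dumps([o['t'],o['qpos'].tolist(),o['ee_pos'].tolist(),o['orientation'].tolist()])+'\n')
    return o,M
E
python3 -c "
from h import *
st()"
```

```text
t 0.93 q [-0.687 -0.072  1.892  0.006  1.335  0.613] p [ 322.7 -246.7  369.7]
x [-0.006  0.013 -1.   ] z [ 0.266 -0.964 -0.015] F [ 0.75 -0.16  0.14] M [-0.003 -0.052  0.025] w 87.7
fx p [-34.6  -3.1 352.6] xdir [-0.507  0.012 -0.862] zdir [ 0.363 -0.904 -0.227]
```

Request:
{"api": "send_rows", "payload": {"rows": [[-15,24,-30,0],[-15,24,-30,0],[-15,24,-30,0],[-15,24,-30,0],[-15,20,-28,0],[-40,0,0,0],[-40,0,0,0],[-40,0,0,0]]}}

```text
t: 1.6
ee_pos: [393.0, -62.7, 566.4]
orientation: [1.006, 1.355, -1.0]
ft_force: [1.3, -0.0, -0.4]
width: 87.9
```

```bash
python3 -c "
from h import *
st()"
```

```text
t 1.6 q [-0.199 -0.155  1.553  0.014  1.765  1.093] p [393.  -62.7 566.4]
x [-0.018  0.018 -1.   ] z [ 0.277 -0.961 -0.022] F [ 1.26 -0.05 -0.37] M [-0.039 -0.093 -0.009] w 87.9
fx p [ 96.3 190.2 504.1] xdir [-0.518  0.014 -0.856] zdir [ 0.369 -0.899 -0.238]
```

Request:
{"api": "send_rows", "payload": {"rows": [[-35,0,0,0],[-35,0,0,0],[-35,0,0,0],[-35,0,0,0],[-35,0,0,0]]}}

```text
t: 2.02
ee_pos: [393.6, -63.9, 750.1]
orientation: [1.003, 1.356, -0.998]
ft_force: [1.4, 0.7, 0.7]
width: 87.9
```

```bash
python3 -c "
from h import *
st()"
```

```text
t 2.02 q [-0.201 -0.088  1.111  0.016  2.139  1.093] p [393.6 -63.9 750.1]
x [-0.018  0.018 -1.   ] z [ 0.281 -0.96  -0.022] F [1.43 0.65 0.7 ] M [ 0.012 -0.099 -0.049] w 87.9
fx p [188.9 189.1 662.8] xdir [-0.518  0.014 -0.855] zdir [ 0.371 -0.897 -0.24 ]
```

Request:
{"api": "send_rows", "payload": {"rows": [[-30,0,0,0],[-30,0,0,0],[-30,0,0,0],[-30,0,0,0],[-25,0,0,0],[-20,0,0,0]]}}

```text
t: 2.52
ee_pos: [393.1, -66.2, 924.8]
orientation: [1.004, 1.353, -0.996]
ft_force: [0.3, 0.2, -0.2]
width: 87.9
```

```bash
python3 -c "
from h import *
st()"
```

```text
t 2.52 q [-0.207  0.131  0.447  0.025  2.581  1.1  ] p [393.1 -66.2 924.8]
x [-0.014  0.017 -1.   ] z [ 0.281 -0.959 -0.02 ] F [ 0.26  0.23 -0.15] M [-0.074 -0.059 -0.037] w 87.9
fx p [276.1 186.8 814.2] xdir [-0.514  0.014 -0.857] zdir [ 0.373 -0.897 -0.238]
```

Request:
{"api": "send_rows", "payload": {"rows": [[-12,0,0,0],[-12,0,0,0],[-12,0,0,0],[-12,0,0,0],[-12,0,0,0]]}}

```text
t: 2.93
ee_pos: [389.9, -66.3, 958.4]
orientation: [1.01, 1.33, -0.983]
ft_force: [-0.3, 0.1, -0.4]
width: 87.9
```

```bash
python3 -c "
from h import *
st()"
```

```text
t 2.93 q [-0.21   0.204  0.242  0.032  2.688  1.105] p [389.9 -66.3 958.4]
x [ 0.01   0.012 -1.   ] z [ 0.281 -0.96  -0.009] F [-0.26  0.15 -0.37] M [0.006 0.022 0.003] w 87.9
fx p [290.2 186.1 844.8] xdir [-0.493  0.014 -0.87 ] zdir [ 0.378 -0.897 -0.229]
```

```bash
cat > kin.py <<'E'
from h import *
L=[json.loads(l) for l in open('log.jsonl')]
A=[];b=[]
L.insert(0,[0,[-1.309,.4238,1.6307,0,1.0886,-.019],[173.06,-599.98,221.9],0])
for l in L:
    q=l[1];p=l[2]; s2,c2=np.sin(q[1]),np.cos(q[1]); t=q[1]+q[2]; u=t+q[4]
    A+= [[1,s2,np.sin(t),np.cos(t),np.sin(u),0],[0,c2,np.cos(t),-np.sin(t),np.cos(u),1]]
    b+=[np.hypot(p[0],p[1]),p[2]]
A=np.array(A);b=np.array(b)
x,res,rk,sv=np.linalg.lstsq(A,b,rcond=1e-4); print(x.round(1),(A@x-b).round(1))
E
python3 kin.py
```

```text
[2.000e-01 5.629e+02 4.849e+02 7.760e+01 3.094e+02 3.125e+02] [ 0.  0.  0. -0. -0. -0.  0. -0.  0.  0. -0.  0.]
```

Request:
{"api": "send_rows", "payload": {"rows": [[0,0,0,0.112],[0,0,0,0.112],[0,0,0,0.112],[0,0,0,0.112],[-15,-25,0,0],[-18,-30,0,0]]}}

```text
t: 3.43
ee_pos: [336.3, -56.9, 966.8]
orientation: [1.36, 1.119, -1.331]
ft_force: [-0.8, 0.4, 0.7]
width: 87.5
```

```bash
python3 -c "
from h import *
st()"
```

```text
t 3.43 q [-0.216  0.105  0.341  0.034  2.688  1.571] p [336.3 -56.9 966.8]
x [ 0.01   0.013 -1.   ] z [-0.185 -0.983 -0.015] F [-0.85  0.45  0.72] M [-0.003  0.084  0.029] w 87.5
fx p [247.3 186.2 879.3] xdir [-0.493  0.015 -0.87 ] zdir [-0.019 -1.    -0.006]
```

Request:
{"api": "send_rows", "payload": {"rows": [[-41,0,0,0],[-41,0,0,0],[-41,0,0,0],[-41,0,0,0]]}}

```text
t: 3.77
ee_pos: [311.6, -53.2, 997.8]
orientation: [1.4, 1.032, -1.253]
ft_force: [0.4, 0.6, 0.7]
width: 87.5
```

```bash
python3 -c "
from h import *
st()"
```

```text
t 3.77 q [-0.226  0.082  0.256  0.045  2.688  1.573] p [311.6 -53.2 997.8]
x [ 0.116 -0.006 -0.993] z [-0.184 -0.983 -0.015] F [0.42 0.61 0.69] M [ 0.025  0.063 -0.01 ] w 87.5
fx p [241.2 185.6 918.7] xdir [-0.397  0.014 -0.918] zdir [-0.019 -1.    -0.007]
```

Request:
{"api": "send_rows", "payload": {"rows": [[-40,-10,0,0],[-40,-10,0,0],[-40,-10,0,0],[-40,-10,0,0],[-40,-10,0,0],[-40,-10,0,0]]}}

```text
t: 4.27
ee_pos: [210.7, -34.6, 1036.4]
orientation: [1.448, 0.913, -1.146]
ft_force: [-0.3, -0.9, 0.1]
width: 87.6
```

```bash
python3 -c "
from h import *
st()"
```

```text
t 4.27 q [-0.272 -0.063  0.256  0.084  2.689  1.566] p [ 210.7  -34.6 1036.4]
x [ 0.256 -0.033 -0.966] z [-0.184 -0.983 -0.015] F [-0.26 -0.9   0.13] M [ 0.062  0.08  -0.008] w 87.6
fx p [ 171.6  186.5 1003.3] xdir [-0.26   0.011 -0.966] zdir [-0.018 -1.    -0.007]
```

Request:
{"api": "send_rows", "payload": {"rows": [[-41,0,0,0],[-41,0,0,0],[-41,0,0,0],[-41,0,0,0],[-41,0,0,0]]}}

```text
t: 4.68
ee_pos: [158.7, -20.5, 1065.2]
orientation: [1.482, 0.801, -1.05]
ft_force: [0.5, -0.6, -0.1]
width: 87.7
```

```bash
python3 -c "
from h import *
st()"
```

```text
t 4.68 q [-0.328 -0.118  0.177  0.147  2.689  1.576] p [ 158.7  -20.5 1065.2]
x [ 0.379 -0.062 -0.923] z [-0.185 -0.983 -0.01 ] F [ 0.48 -0.61 -0.06] M [ 0.048  0.17  -0.033] w 87.7
fx p [ 139.6  191.5 1055.1] xdir [-0.129  0.005 -0.992] zdir [-0.017 -1.    -0.003]
```

Request:
{"api": "send_rows", "payload": {"rows": [[-40,-6,0,0],[-40,-6,0,0],[-40,-6,0,0],[-40,-6,0,0]]}}

```text
t: 5.02
ee_pos: [114.0, -9.5, 1074.3]
orientation: [1.492, 0.754, -0.999]
ft_force: [0.3, -0.1, -0.9]
width: 87.6
```

```bash
python3 -c "
from h import *
st()"
```

```text
t 5.02 q [-0.029 -0.173  0.17  -0.134  2.688  1.588] p [ 114.    -9.5 1074.3]
x [ 0.435 -0.071 -0.898] z [-0.177 -0.984 -0.008] F [ 0.33 -0.13 -0.89] M [0.039 0.198 0.02 ] w 87.6
fx p [ 104.4  194.7 1086. ] xdir [-0.067  0.005 -0.998] zdir [-0.009 -1.    -0.004]
```

```bash
cat > ik.py <<'E'
from h import *
from scipy.optimize import least_squares
lo=np.array([-3,-.9,.09,-1.31,.11,-2.54]);hi=np.array([3,2.11,2.58,4.45,2.69,2.54])
Rz=lambda t:R.from_euler('z',t).as_matrix(); Ry=lambda t:R.from_euler('y',t).as_matrix()
def fk(q,D=309.4):
    A=Rz(q[0])@Ry(q[1]); p=np.array([0,0,312.5])+A@[0,0,562.9]; A=A@Ry(q[2]); p=p+A@[77.6,0,484.9]
    A=A@Rz(q[3])@Ry(q[4])@Rz(q[5]); return p+A@[0,0,D],A
T0=None
L=[json.loads(l) for l in open('log.jsonl')]
# tool offset: R_tool = A@C
C=np.mean([fk(l[1])[1].T@R.from_rotvec(l[3]).as_matrix() for l in L],0)
U,_,V=np.linalg.svd(C); C=U@V
def ik(p,M,q0):
    f=lambda q:np.r_[(fk(q)[0]-p)/100,(fk(q)[1]@C-M).ravel()]
    r=least_squares(f,np.clip(q0,lo+1e-6,hi-1e-6),bounds=(lo,hi)); return r.x,np.abs(r.fun).max()
E
python3 - <<'E'
from ik import *
print(C.round(2))
for l in L: print((fk(l[1])[0]-l[2]).round(1), np.degrees(R.from_matrix((fk(l[1])[1]@C).T@R.from_rotvec(l[3]).as_matrix()).magnitude()).round(2))
o=ctrl.get_obs(); M=R.from_rotvec(o['orientation']).as_matrix(); q=o['qpos']
print('tool y in fx',F@M[:,1])
tg=np.array([-160,-7,150])@F+c0
for f in np.linspace(0,1,9):
    p=o['ee_pos']*(1-f)+tg*f; q,e=ik(p,M,q); print(p.round(),q.round(2),e.round(4))
for w in([-150,-7,16],[-55,-7,16],[29,-7,120],[29,-7,84]):
    q,e=ik(np.array(w)@F+c0,M,q); print(w,q.round(2),e.round(4))
d=M.T@(tg-o['ee_pos']); print('delta tool',d.round(1))
E
```

```text
[[ 0.  0. -1.]
 [ 0.  1.  0.]
 [ 1. -0.  0.]]
[-7.6 -9.2  0. ] 0.0
[ -2.3 -11.7   0. ] 0.0
[ -2.3 -11.7   0.1] 0.0
[ -2.4 -11.7   0.1] 0.0
[ -2.4 -11.7   0.1] 0.0
[ -2.5 -11.6   0.1] 0.0
[ -2.6 -11.6   0.1] 0.0
[ -3.2 -11.5   0.1] 0.0
[ -3.8 -11.3   0.1] 0.0
[ -0.3 -11.9   0.1] 0.0
tool y in fx [ 0.99770701 -0.00857712 -0.06713535]
[ 114.   -9. 1074.] [-0.54 -0.18  0.17  0.39  2.69  1.59] 0.0003
[139. -39. 956.] [-1.32 -0.45  0.86  0.66  2.43  1.01] 0.0
[164. -69. 839.] [-1.01 -0.58  1.25  0.4   2.12  1.01] 0.0
[189. -99. 721.] [-0.96 -0.64  1.55  0.34  1.88  0.95] 0.0
[ 214. -129.  603.] [-0.93 -0.65  1.82  0.31  1.64  0.89] 0.0
[ 240. -159.  485.] [-0.92 -0.6   2.04  0.31  1.37  0.82] 0.0
[ 265. -189.  367.] [-0.91 -0.46  2.23  0.35  1.05  0.71] 0.0
[ 290. -219.  249.] [-0.9  -0.19  2.36  0.49  0.68  0.51] 0.0
[ 315. -249.  132.] [-0.9   0.19  2.41  1.02  0.36 -0.09] 0.0
[-150, -7, 16] [-0.76  0.57  2.32  2.04  0.28 -1.02] 0.0
[-55, -7, 16] [-0.65  0.49  2.17  1.21  0.22 -0.06] 0.0
[29, -7, 120] [-0.63  0.24  2.07  0.46  0.47  0.75] 0.0
[29, -7, 84] [-0.61  0.31  2.06  0.51  0.4   0.71] 0.0
delta tool [ 950.6 -199.2  208.1]
```

```bash
sed -i 's/return p+A@\[0,0,D\],A/return p+A@[0,0,D]+Rz(q[0])@[0,12,0],A/' ik.py; python3 - <<'E'
from ik import *
print(max(np.abs(fk(l[1])[0]-l[2]).max() for l in L))
o=ctrl.get_obs(); M=R.from_rotvec(o['orientation']).as_matrix(); q=o['qpos']; p0=o['ee_pos']
a=p0+M[:,0]*600; b=np.array([-165,-7,130])@F+c0; c=np.array([-150,-7,16])@F+c0; d=np.array([-55,-7,16])@F+c0
e=np.array([-70,-7,130])@F+c0; f=np.array([29,-7,120])@F+c0; g=np.array([29,-7,86])@F+c0
w=[p0,a,b,c,d,e,f,g]
for i in range(7):
    print('leg',i,(M.T@(w[i+1]-w[i])).round(0))
    for t in np.linspace(0,1,6)[1:]:
        p=w[i]*(1-t)+w[i+1]*t; q,er=ik(p,M,q); print(p.round(),q.round(2),er.round(4))
E
```

```text
0.12233510201622266
leg 0 [600.  -0.   0.]
[166. -18. 967.] [-0.26 -0.42  0.81  0.06  2.29  1.54] 0.0
[218. -26. 859.] [-0.2  -0.51  1.18  0.02  2.02  1.56] 0.0
[271. -35. 751.] [-0.18 -0.55  1.46  0.01  1.78  1.57] 0.0
[323. -43. 643.] [-0.18 -0.53  1.69  0.01  1.53  1.57] 0.0
[375. -52. 536.] [-0.17 -0.46  1.88  0.01  1.27  1.58] 0.0
leg 1 [ 371. -203.  208.]
[364. -92. 451.] [-0.34 -0.45  2.05  0.09  1.09  1.38] 0.0
[ 353. -131.  366.] [-0.51 -0.38  2.19  0.19  0.91  1.15] 0.0
[ 342. -171.  281.] [-0.67 -0.24  2.31  0.34  0.7   0.86] 0.0
[ 331. -211.  197.] [-0.81 -0.02  2.39  0.62  0.48  0.43] 0.0
[ 320. -250.  112.] [-0.93  0.26  2.41  1.19  0.34 -0.29] 0.0
leg 2 [113.  23.   0.]
[ 334. -253.   93.] [-0.9   0.32  2.4   1.36  0.31 -0.44] 0.0
[ 348. -255.   75.] [-0.87  0.39  2.38  1.54  0.29 -0.6 ] 0.0
[ 362. -257.   57.] [-0.84  0.45  2.36  1.71  0.28 -0.75] 0.0
[ 376. -260.   39.] [-0.81  0.51  2.34  1.87  0.28 -0.89] 0.0
[ 389. -262.   21.] [-0.79  0.57  2.32  2.    0.29 -1.  ] 0.0
leg 3 [-6. 95. -1.]
[ 406. -265.   30.] [-0.76  0.55  2.29  1.87  0.26 -0.84] 0.0
[ 422. -268.  
[... 529 characters left out ...]
-0.77  0.21  2.25  0.73  0.39  0.34] 0.0
leg 5 [ 3. 99. -1.]
[ 419. -267.  167.] [-0.74  0.21  2.22  0.67  0.4   0.43] 0.0
[ 437. -271.  176.] [-0.72  0.21  2.18  0.61  0.42  0.51] 0.0
[ 455. -274.  184.] [-0.7   0.22  2.15  0.56  0.44  0.59] 0.0
[ 473. -277.  192.] [-0.67  0.23  2.11  0.51  0.46  0.65] 0.0
[ 491. -280.  200.] [-0.65  0.24  2.07  0.47  0.48  0.71] 0.0
leg 6 [34.  2.  0.]
[ 494. -281.  194.] [-0.65  0.25  2.07  0.48  0.46  0.71] 0.0
[ 498. -281.  188.] [-0.65  0.26  2.06  0.49  0.45  0.7 ] 0.0
[ 501. -282.  182.] [-0.64  0.28  2.06  0.5   0.44  0.69] 0.0
[ 504. -282.  177.] [-0.64  0.29  2.06  0.51  0.43  0.68] 0.0
[ 508. -283.  171.] [-0.64  0.31  2.06  0.52  0.41  0.67] 0.0
```

Request:
{"api": "send_rows", "payload": {"rows": [[40,0,0,0],[40,0,0,0],[40,0,0,0],[40,0,0,0],[40,0,0,0],[40,0,0,0],[40,0,0,0],[40,0,0,0],[40,0,0,0],[40,0,0,0]], "fingers": 0}}

```text
t: 5.85
ee_pos: [266.6, -10.5, 766.2]
orientation: [1.467, 0.779, -0.914]
ft_force: [-0.2, 1.1, 1.2]
width: 24.9
```

```bash
cat > go.py <<'E'
import sys
from ik import *
o,M=st(); w=np.array(eval(sys.argv[1]),float)
d=M.T@(w@F+c0-o['ee_pos']); print('delta tool',d.round(1),np.linalg.norm(d).round())
q=o['qpos']
for t in(.5,1): q,e=ik(o['ee_pos']*(1-t)+(w@F+c0)*t,M,q); print(q.round(2),e.round(4))
E
python3 go.py '[-165,-7,130]'
```

```text
t 5.85 q [-0.09  -0.565  1.44   0.005  1.775  1.59 ] p [266.6 -10.5 766.2]
x [ 0.471 -0.038 -0.881] z [-0.103 -0.995 -0.012] F [-0.16  1.15  1.16] M [ 0.042  0.177 -0.024] w 24.9
fx p [ 80.7 219.8 743.9] xdir [-0.033  0.044 -0.998] zdir [ 0.054 -0.997 -0.046]
delta tool [ 611.2 -238.7  241. ] 699.0
[-0.74 -0.55  2.13  0.32  1.18  0.87] 0.0
[-0.98  0.27  2.41  1.25  0.4  -0.47] 0.0
```

Request:
{"api": "send_rows", "payload": {"rows": [[35,-14,14,0.014],[35,-14,14,0.014],[35,-14,14,0.014],[35,-14,14,0.014],[35,-14,14,0.014],[35,-14,14,0],[35,-14,14,0],[35,-14,14,0],[35,-14,14,0],[35,-14,14,0]]}}

```text
t: 6.68
ee_pos: [290.8, -139.4, 371.2]
orientation: [1.538, 0.751, -0.942]
ft_force: [0.9, -0.2, -0.8]
width: 0.8
```

```bash
python3 go.py '[-165,-7,130]'
```

```text
t 6.68 q [-0.798 -0.501  2.252  0.38   1.038  0.817] p [ 290.8 -139.4  371.2]
x [ 0.477 -0.032 -0.878] z [-0.165 -0.985 -0.054] F [ 0.94 -0.18 -0.84] M [ 0.051  0.166 -0.003] w 0.8
fx p [-77.   97.1 378.8] xdir [-0.027  0.051 -0.998] zdir [-0.021 -0.999 -0.05 ]
delta tool [245.5 -78.9 118.2] 284.0
[-0.91 -0.17  2.39  0.61  0.67  0.4 ] 0.0
[-0.99  0.28  2.41  1.26  0.41 -0.41] 0.0
```

Request:
{"api": "send_rows", "payload": {"rows": [[30,-10,14,0],[30,-10,14,0],[30,-10,14,0],[30,-10,14,0],[30,-10,14,0],[30,-10,14,0]]}}

```text
t: 7.18
ee_pos: [307.3, -222.1, 174.0]
orientation: [1.543, 0.737, -0.953]
ft_force: [2.0, 0.3, 0.4]
width: 0.9
```

```bash
python3 go.py '[-150,-7,60]'
```

```text
t 7.18 q [-0.965  0.043  2.434  0.888  0.495  0.04 ] p [ 307.3 -222.1  174. ]
x [ 0.478 -0.042 -0.877] z [-0.18  -0.982 -0.051] F [1.98 0.31 0.36] M [0.044 0.104 0.029] w 0.9
fx p [-149.2   18.4  192.8] xdir [-0.024  0.04  -0.999] zdir [-0.033 -0.999 -0.04 ]
delta tool [131.7   3.5  30.7] 135.0
[-0.92  0.26  2.41  1.29  0.38 -0.35] 0.0
[-0.88  0.47  2.36  1.72  0.35 -0.78] 0.0
```

Request:
{"api": "send_rows", "payload": {"rows": [[22,0,5,0],[22,0,5,0],[22,0,5,0],[22,0,5,0],[22,0,5,0],[22,0,5,0]]}}

```text
t: 7.68
ee_pos: [361.6, -263.4, 44.9]
orientation: [1.551, 0.734, -0.975]
ft_force: [0.0, 0.0, 0.7]
width: 0.2
```

```bash
python3 go.py '[-150,-7,16]'; python3 - <<'E'
from h import *
for n,c in(('side',(225,150,200,150)),('top',(205,145,220,165))):
    d=snap(n,n+'1'); x,y,w,h=c
    cv2.imwrite(f'pics/{n}1z.png',cv2.resize(d['img'][y:y+h,x:x+w,::-1],None,fx=3,fy=3,interpolation=cv2.INTER_CUBIC))
    o=ctrl.get_obs(); print(proj(d,[o['ee_pos']])-[x,y])
E
```

```text
t 7.68 q [-0.89   0.503  2.361  1.797  0.35  -0.855] p [ 361.6 -263.4   44.9]
x [ 0.468 -0.047 -0.883] z [-0.198 -0.979 -0.053] F [0.02 0.03 0.69] M [ 0.048  0.184 -0.004] w 0.2
fx p [-161.3  -12.9   50.7] xdir [-0.035  0.034 -0.999] zdir [-0.05  -0.998 -0.032]
delta tool [34.4 12.3 -5.3] 37.0
[-0.86  0.54  2.34  1.89  0.35 -0.92] 0.0
[-0.83  0.58  2.32  1.98  0.35 -0.98] 0.0
[[ 10.21484589 129.79251616]]
[[ 99.78926619 162.23044655]]
```

View pics/side1z.png

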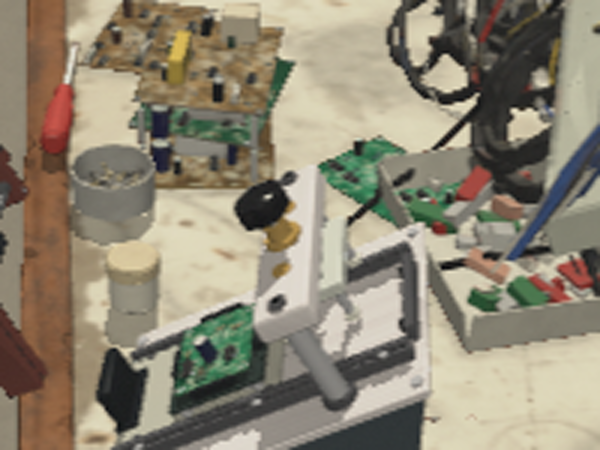

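Request:
{"api": "send_rows", "payload": {"rows": [[12,2,-2,-0.02],[12,3,-2,-0.02],[11,3,-2,-0.01]]}}

```text
t: 8.03
ee_pos: [384.8, -259.9, 17.5]
orientation: [1.513, 0.756, -0.952]
ft_force: [-0.2, -0.9, 0.0]
width: 0.7
```

```bash
python3 go.py '[-55,-7,16]'; python3 - <<'E'
from h import *
d=snap('side','side2'); x,y,w,h=180,150,200,200
cv2.imwrite(f'pics/side2z.png',cv2.resize(d['img'][y:y+h,x:x+w,::-1],None,fx=3,fy=3,interpolation=cv2.INTER_CUBIC))
E
```

```text
t 8.03 q [-0.832  0.587  2.33   1.991  0.352 -1.049] p [ 384.8 -259.9   17.5]
x [ 0.466 -0.044 -0.884] z [-0.157 -0.987 -0.034] F [-0.21 -0.94  0.04] M [0.051 0.187 0.009] w 0.7
fx p [-155.7   -5.5   15.8] xdir [-0.038  0.037 -0.999] zdir [-0.004 -0.999 -0.037]
delta tool [ -4.1 100.7   1.1] 101.0
[-0.76  0.53  2.26  1.7   0.3  -0.67] 0.0
[-0.71  0.49  2.17  1.34  0.28 -0.24] 0.0
```

View pics/side2z.png

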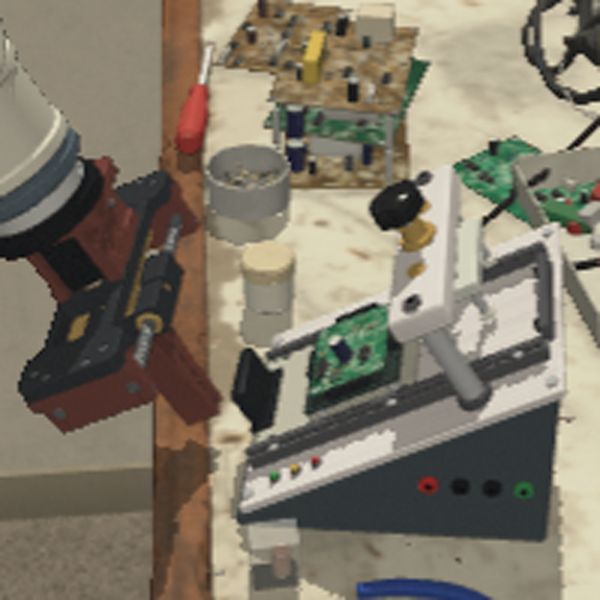

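Request:
{"api": "send_rows", "payload": {"rows": [[-1,16,0,0],[-1,16,0,0],[-1,16,0,0],[-1,16,0,0]]}}

```text
t: 8.42
ee_pos: [429.6, -266.1, 48.7]
orientation: [1.513, 0.769, -0.971]
ft_force: [-5.8, 1.3, -10.6]
width: 0.6
```

```bash
python3 go.py '[-55,-7,16]'
```

```text
t 8.42 q [-0.747  0.51   2.246  1.555  0.278 -0.504] p [ 429.6 -266.1   48.7]
x [ 0.448 -0.042 -0.893] z [-0.164 -0.986 -0.036] F [ -5.82   1.28 -10.62] M [0.293 1.901 0.086] w 0.6
fx p [-100.9   -3.9   20.3] xdir [-0.058  0.036 -0.998] zdir [-0.011 -0.999 -0.035]
delta tool [ 1.5 46.1  2.8] 46.0
[-0.72  0.5   2.21  1.39  0.27 -0.31] 0.0
[-0.7   0.49  2.16  1.23  0.28 -0.12] 0.0
```

Request:
{"api": "send_rows", "payload": {"rows": [[0,12,0,0],[0,12,0,0],[0,10,0,0],[0,6,0,0]]}}

```text
t: 8.75
ee_pos: [454.8, -269.9, 67.3]
orientation: [1.509, 0.777, -0.988]
ft_force: [-5.0, 0.1, -9.8]
width: 0.7
```

```bash
python3 go.py '[-55,-7,16]'
```

```text
t 8.75 q [-0.703  0.476  2.192  1.219  0.265 -0.114] p [ 454.8 -269.9   67.3]
x [ 0.434 -0.045 -0.9  ] z [-0.169 -0.985 -0.033] F [-5.04  0.06 -9.82] M [ 0.077  1.759 -0.027] w 0.7
fx p [-69.6  -3.3  23.6] xdir [-0.074  0.03  -0.997] zdir [-0.014 -0.999 -0.03 ]
delta tool [ 6.4 15.1  3.7] 17.0
[-0.7   0.48  2.17  1.18  0.27 -0.07] 0.0
[-0.69  0.49  2.16  1.14  0.27 -0.03] 0.0
```

Request:
{"api": "send_rows", "payload": {"rows": [[2,6,0,0],[2,6,0,0],[1,5,0,0],[0,5,0,0]]}}

```text
t: 9.08
ee_pos: [464.0, -270.6, 72.8]
orientation: [1.507, 0.783, -1.004]
ft_force: [-9.5, -0.9, -18.8]
width: 0.4
```

```bash
python3 go.py '[-55,-7,20]'
```

```text
t 9.08 q [-0.683  0.467  2.169  1.061  0.266  0.07 ] p [ 464.  -270.6   72.8]
x [ 0.42  -0.047 -0.906] z [-0.175 -0.984 -0.031] F [ -9.47  -0.85 -18.8 ] M [ 0.018  3.325 -0.159] w 0.4
fx p [-58.9  -2.4  23.8] xdir [-0.088  0.026 -0.996] zdir [-0.018 -1.    -0.025]
delta tool [3.3 4.3 4.6] 7.0
[-0.68  0.47  2.16  1.05  0.27  0.08] 0.0
[-0.69  0.48  2.15  1.04  0.27  0.08] 0.0
```

Request:
{"api": "send_rows", "payload": {"rows": [[0,7,0,0],[0,7,0,0],[0,7,0,0]]}}

```text
t: 9.33
ee_pos: [463.5, -268.7, 74.0]
orientation: [1.504, 0.803, -1.03]
ft_force: [-13.9, -5.9, -19.2]
width: 0.5
```

```bash
python3 go.py '[-55,-7,20]'; python3 - <<'E'
from h import *
d=snap('side','side3'); x,y,w,h=180,150,200,200
cv2.imwrite(f'pics/side3z.png',cv2.resize(d['img'][y:y+h,x:x+w,::-1],None,fx=3,fy=3,interpolation=cv2.INTER_CUBIC))
E
```

```text
t 9.33 q [-0.67   0.461  2.156  0.896  0.274  0.251] p [ 463.5 -268.7   74. ]
x [ 0.394 -0.043 -0.918] z [-0.182 -0.983 -0.032] F [-13.9   -5.89 -19.19] M [-0.664  3.711 -0.531] w 0.5
fx p [-59.   -0.6  25.2] xdir [-0.116  0.025 -0.993] zdir [-0.025 -0.999 -0.022]
delta tool [4.6 4.8 6.4] 9.0
[-0.67  0.47  2.15  0.89  0.28  0.25] 0.0
[-0.68  0.47  2.14  0.89  0.28  0.26] 0.0
```

View pics/side3z.png

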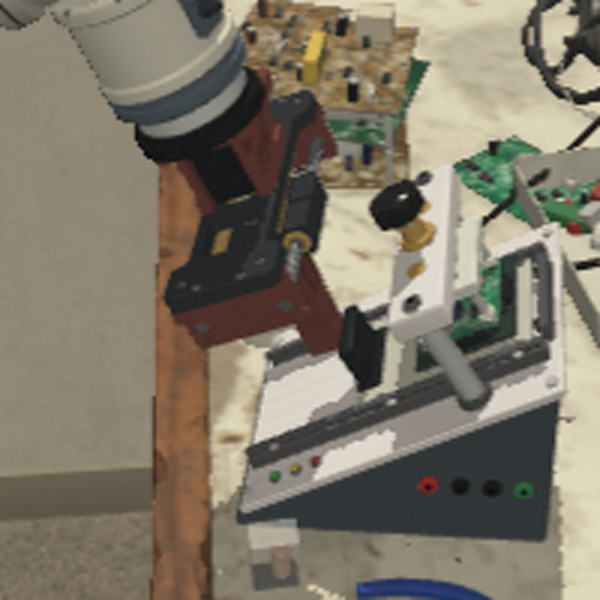

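```bash
cat > tab.py <<'E'
from h import *
import sys
def board(d):
    Q=fx(cloud(d)); im=cv2.cvtColor(d['img'],cv2.COLOR_RGB2HSV)
    return Q,im
for t in sys.argv[1:]:
    d=load(t); Q=fx(cloud(d)); im=d['img'].astype(int)
    k=(im.max(-1)<60)&(np.abs(Q[...,1]+7)<22)&(Q[...,2]>15)&(Q[...,2]<34)&(Q[...,0]<-20)
    P=Q[k]; hi=np.bincount((P[:,0]+150).astype(int).clip(0,150)); pk=hi.argmax()-150+.5
    P=P[np.abs(P[:,0]-pk)<6]; print(t,len(P),'s med',np.median(P[:,0]).round(1))
    k=(im.max(-1)<60)&(np.abs(Q[...,1]+7)<22)&(Q[...,2]>33)&(Q[...,2]<39)&(Q[...,0]<-20); P=Q[k]
    if len(P): print('  top',len(P),np.percentile(P[:,0],[5,50,95]).round(1))
E
python3 tab.py side0 side3; python3 - <<'E'
from h import *
snap('top','top3')
E
python3 tab.py top0 top3
```

```text
side0 111 s med -111.6
  top 84 [-119.4 -113.1  -45.6]
side3 105 s med -36.4
  top 74 [-45.1 -40.  -35.7]
top0 143 s med -112.8
  top 102 [-118.8 -115.1 -111.6]
top3 136 s med -37.8
  top 124 [-46.4 -40.9 -37.4]
```

Request:
{"api": "send_rows", "payload": {"rows": [[0,-8,0,0],[-12,-10,0,0],[-30,0,0,0],[-30,0,0,0],[-30,0,0,0]], "fingers": 0}}

```text
t: 9.85
ee_pos: [395.1, -259.1, 160.4]
orientation: [1.504, 0.81, -1.05]
ft_force: [-0.3, -0.2, -0.6]
width: 0.2
```

```bash
python3 go.py '[29,-7,135]'
```

```text
t 9.85 q [-0.755  0.2    2.228  0.546  0.452  0.552] p [ 395.1 -259.1  160.4]
x [ 0.378 -0.045 -0.925] z [-0.192 -0.981 -0.031] F [-0.29 -0.23 -0.63] M [0.051 0.127 0.072] w 0.2
fx p [-75.5  -2.9 134.6] xdir [-0.133  0.021 -0.991] zdir [-0.033 -0.999 -0.017]
delta tool [-14.4 103.6   0.6] 105.0
[-0.7   0.2   2.13  0.44  0.52  0.72] 0.0
[-0.65  0.22  2.03  0.36  0.59  0.85] 0.0
```

Request:
{"api": "send_rows", "payload": {"rows": [[-4,25,0,0],[-4,25,0,0],[-4,25,0,0],[-3,22,0,0]], "fingers": 0.6}}

```text
t: 10.18
ee_pos: [467.7, -279.6, 221.8]
orientation: [1.501, 0.792, -1.069]
ft_force: [-1.0, -1.1, -0.2]
width: 23.6
```

Request:
{"api": "send_rows", "payload": {"rows": [[0,0,0,-0.122],[0,0,0,-0.122],[0,0,0,-0.122],[0,0,0,-0.122],[0,0,0,-0.122],[0,0,0,-0.122],[0,0,0,-0.122],[0,0,0,-0.122],[0,0,0,-0.122],[0,0,0,-0.122]]}}

```text
t: 11.02
ee_pos: [457.2, -290.1, 240.8]
orientation: [0.399, 1.125, -0.405]
ft_force: [1.0, 0.2, -0.6]
width: 52.7
```

```bash
python3 go.py '[29,-7,88]'; python3 - <<'E'
from h import *
d=snap('side','side4'); x,y,w,h=220,100,200,180
cv2.imwrite(f'pics/side4z.png',cv2.resize(d['img'][y:y+h,x:x+w,::-1],None,fx=3,fy=3,interpolation=cv2.INTER_CUBIC))
E
```

```text
t 11.02 q [-0.672  0.136  2.054  0.268  0.593 -0.319] p [ 457.2 -290.1  240.8]
x [ 0.375 -0.11  -0.92 ] z [ 0.779 -0.5    0.378] F [ 1.    0.18 -0.56] M [-0.002  0.156  0.011] w 52.7
fx p [ 22.1 -22.8 171. ] xdir [-0.124 -0.043 -0.991] zdir [ 0.928 -0.359 -0.1  ]
delta tool [80.7 24.2  9. ] 85.0
[-0.63  0.22  2.05  0.28  0.51 -0.3 ] 0.0
[-0.59  0.3   2.04  0.29  0.43 -0.28] 0.0
```

View pics/side4z.png

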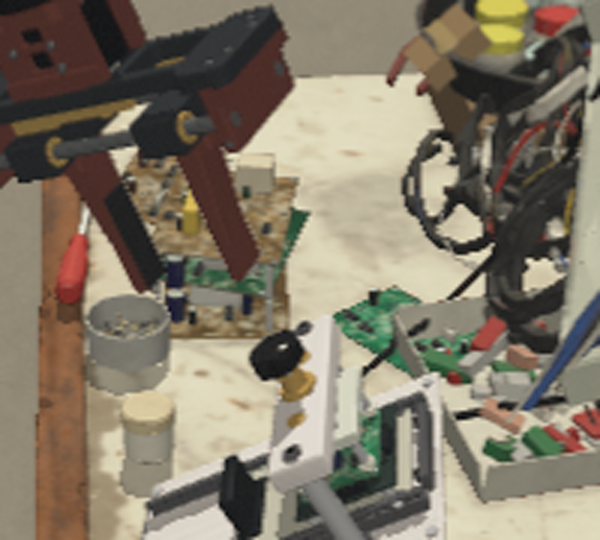

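Request:
{"api": "send_rows", "payload": {"rows": [[12,12,4,0],[12,12,5,0],[0,0,0,0]]}}

```text
t: 11.32
ee_pos: [481.9, -279.0, 228.4]
orientation: [0.396, 1.119, -0.417]
ft_force: [-0.2, 1.2, 0.5]
width: 52.5
```

```bash
python3 go.py '[29,-7,88]'
```

```text
t 11.32 q [-0.611  0.174  2.043  0.227  0.545 -0.227] p [ 481.9 -279.   228.4]
x [ 0.376 -0.121 -0.919] z [ 0.774 -0.504  0.383] F [-0.22  1.18  0.52] M [ 0.026  0.091 -0.02 ] w 52.5
fx p [ 35.4  -7.6 149. ] xdir [-0.121 -0.055 -0.991] zdir [ 0.927 -0.363 -0.093]
delta tool [61.2  4.  -0.5] 61.0
[-0.6   0.24  2.04  0.24  0.48 -0.24] 0.0
[-0.59  0.3   2.04  0.27  0.42 -0.25] 0.0
```

Request:
{"api": "send_rows", "payload": {"rows": [[14,1,0,0],[14,1,0,0],[12,1,0,0],[8,1,0,0],[0,0,0,0]]}}

```text
t: 11.73
ee_pos: [499.2, -283.9, 187.9]
orientation: [0.401, 1.113, -0.43]
ft_force: [0.7, 0.0, -0.1]
width: 52.7
```

```bash
python3 go.py '[29,-7,88]'; python3 - <<'E'
from h import *
for n,c in(('side',(260,150,130,130)),('top',(245,150,130,130))):
    d=snap(n,n+'5'); x,y,w,h=c
    cv2.imwrite(f'pics/{n}5z.png',cv2.resize(d['img'][y:y+h,x:x+w,::-1],None,fx=4,fy=4,interpolation=cv2.INTER_CUBIC))
E
```

```text
t 11.73 q [-0.593  0.265  2.046  0.242  0.444 -0.222] p [ 499.2 -283.9  187.9]
x [ 0.377 -0.13  -0.917] z [ 0.766 -0.513  0.388] F [ 0.7   0.01 -0.11] M [0.04  0.177 0.051] w 52.7
fx p [ 30.6  -9.4 105. ] xdir [-0.117 -0.064 -0.991] zdir [ 0.924 -0.373 -0.085]
delta tool [16.9  3.4 -1. ] 17.0
[-0.59  0.28  2.05  0.25  0.43 -0.22] 0.0
[-0.58  0.3   2.04  0.25  0.41 -0.22] 0.0
```

View pics/side5z.png

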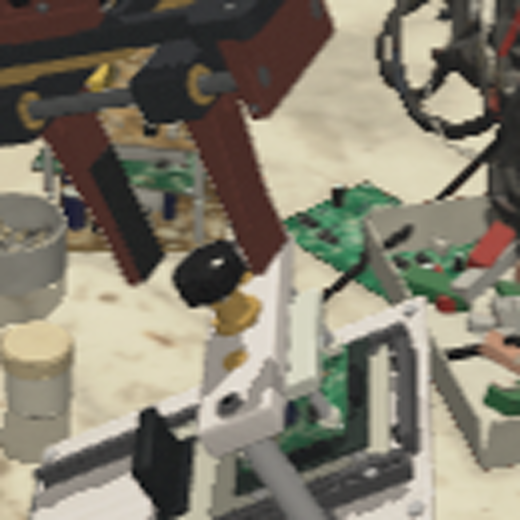

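View pics/top5z.png

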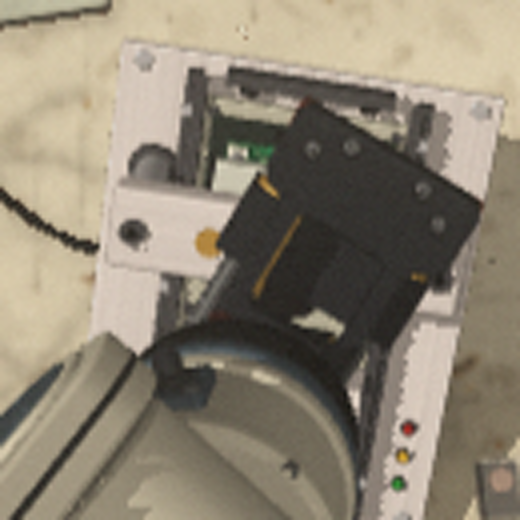

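Request:
{"api": "send_rows", "payload": {"rows": [[8,2,0,0],[8,2,0,0],[1,0,0,0]]}}

```text
t: 12.08
ee_pos: [508.7, -283.7, 174.5]
orientation: [0.4, 1.109, -0.432]
ft_force: [-0.5, 0.0, 0.4]
width: 52.6
```

```bash
python3 go.py '[29,-7,88]'
```

```text
t 12.08 q [-0.581  0.298  2.042  0.248  0.41  -0.219] p [ 508.7 -283.7  174.5]
x [ 0.38  -0.133 -0.915] z [ 0.764 -0.513  0.392] F [-0.46  0.03  0.41] M [0.063 0.151 0.053] w 52.6
fx p [32.  -7.6 88.7] xdir [-0.113 -0.065 -0.991] zdir [ 0.924 -0.374 -0.081]
delta tool [ 1.  -0.5 -2.9] 3.0
[-0.58  0.3   2.04  0.25  0.41 -0.22] 0.0
[-0.58  0.3   2.05  0.25  0.4  -0.22] 0.0
```

Request:
{"api": "send_rows", "payload": {"rows": [[0,-1,-3.5,0],[0,0,0,0],[0,0,0,0],[0,0,0,0],[0,0,0,0],[0,0,0,0]], "fingers": 0}}

```text
t: 12.58
ee_pos: [504.6, -281.8, 171.7]
orientation: [0.401, 1.111, -0.431]
ft_force: [0.7, -0.6, -2.8]
width: 30.4
```

```bash
python3 go.py '[29,-7,88]'
```

```text
t 12.58 q [-0.583  0.297  2.051  0.253  0.405 -0.227] p [ 504.6 -281.8  171.7]
x [ 0.378 -0.131 -0.916] z [ 0.765 -0.513  0.389] F [ 0.67 -0.57 -2.85] M [0.037 0.135 0.035] w 30.4
fx p [26.9 -6.5 88.5] xdir [-0.116 -0.064 -0.991] zdir [ 0.924 -0.374 -0.084]
delta tool [0.3 0.3 2.2] 2.0
[-0.58  0.3   2.05  0.25  0.41 -0.23] 0.0
[-0.58  0.3   2.05  0.25  0.41 -0.22] 0.0
```

Request:
{"api": "send_rows", "payload": {"rows": [[0,0,0,0.07],[0,0,0,0.07],[0,0,0,0.07],[0,0,0,0.07]]}}

```text
t: 12.92
ee_pos: [504.8, -282.0, 171.8]
orientation: [0.654, 1.052, -0.594]
ft_force: [1.3, -1.3, -1.0]
width: 30.0
```

```bash
python3 go.py '[29,-7,88]'
```

```text
t 12.92 q [-0.583  0.297  2.05   0.253  0.405  0.063] p [ 504.8 -282.   171.8]
x [ 0.378 -0.131 -0.916] z [ 0.585 -0.733  0.347] F [ 1.27 -1.29 -0.95] M [0.238 0.449 0.115] w 30.0
fx p [27.1 -6.6 88.5] xdir [-0.116 -0.064 -0.991] zdir [ 0.782 -0.622 -0.051]
delta tool [0.3 0.9 1.8] 2.0
[-0.58  0.3   2.05  0.25  0.41  0.06] 0.0
[-0.58  0.3   2.05  0.25  0.41  0.07] 0.0
```

```bash
cat > tq.py <<'E'
from h import *
o,M=st(); v=o['moment']; print('TORQ',(v@M[:,0]).round(4),'q6',o['qpos'][5].round(3),'lat',(v@M[:,1]).round(3),(v@M[:,2]).round(3))
E
echo
```

Request:
{"api": "send_rows", "payload": {"rows": [[0,0,0,0.08],[0,0,0,0.08],[0,0,0,0.08],[0,0,0,0.08],[0,0,0,0.08],[0,0,0,0.08],[0,0,0,0.08],[0,0,0,0.08]]}}

```text
t: 13.58
ee_pos: [504.2, -282.4, 172.4]
orientation: [1.234, 0.845, -0.959]
ft_force: [0.2, -0.4, -0.7]
width: 30.0
```

```bash
python3 tq.py
```

```text
t 13.58 q [-0.584  0.296  2.049  0.25   0.409  0.734] p [ 504.2 -282.4  172.4]
x [ 0.377 -0.131 -0.917] z [ 0.014 -0.989  0.147] F [ 0.2  -0.41 -0.73] M [0.394 0.362 0.244] w 30.0
fx p [27.  -7.1 89.3] xdir [-0.118 -0.064 -0.991] zdir [ 0.232 -0.972  0.035]
TORQ -0.1226 q6 0.734 lat 0.48 -0.317
```

Request:
{"api": "send_rows", "payload": {"rows": [[0,0,0,0.08],[0,0,0,0.08],[0,0,0,0.08],[0,0,0,0.08],[0,0,0,0.08],[0,0,0,0.08],[0,0,0,0.08],[0,0,0,0.08]]}}

```text
t: 14.25
ee_pos: [503.1, -281.9, 173.2]
orientation: [1.799, 0.53, -1.299]
ft_force: [1.8, -1.1, -3.5]
width: 29.8
```

```bash
python3 tq.py; python3 - <<'E'
from h import *
d=snap('side','side6'); x,y,w,h=260,170,130,130
cv2.imwrite(f'pics/side6z.png',cv2.resize(d['img'][y:y+h,x:x+w,::-1],None,fx=4,fy=4,interpolation=cv2.INTER_CUBIC))
E
```

```text
t 14.25 q [-0.585  0.294  2.05   0.25   0.414  1.406] p [ 503.1 -281.9  173.2]
x [ 0.375 -0.129 -0.918] z [-0.566 -0.816 -0.116] F [ 1.77 -1.09 -3.46] M [ 0.496 -0.077  0.271] w 29.8
fx p [26.3 -6.8 90.6] xdir [-0.12  -0.063 -0.991] zdir [-0.419 -0.901  0.108]
TORQ -0.0529 q6 1.406 lat 0.511 -0.249
```

View pics/side6z.png

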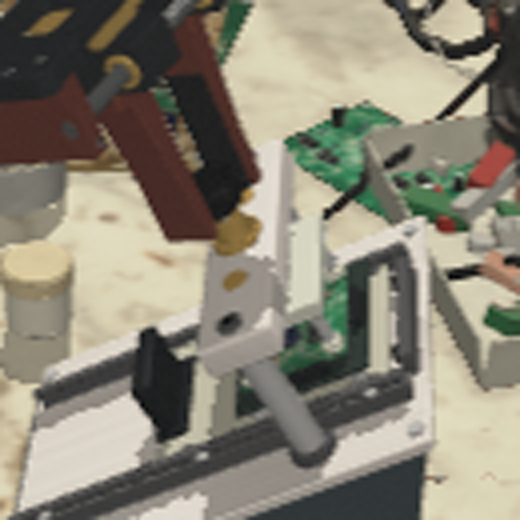

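Request:
{"api": "send_rows", "payload": {"rows": [[0.5,0,0,0.08],[0.5,0,0,0.08],[0.5,0,0,0.08],[0.5,0,0,0.08],[0.5,0,0,0.08],[0.5,0,0,0.08]]}}

```text
t: 14.8
ee_pos: [503.6, -282.0, 172.9]
orientation: [2.193, 0.216, -1.522]
ft_force: [-3.0, 0.3, 3.3]
width: 29.7
```

```bash
python3 tq.py
```

```text
t 14.8 q [-0.585  0.295  2.049  0.252  0.412  1.896] p [ 503.6 -282.   172.9]
x [ 0.376 -0.129 -0.918] z [-0.845 -0.453 -0.283] F [-2.95  0.26  3.33] M [0.404 0.159 0.168] w 29.7
fx p [26.6 -6.8 90. ] xdir [-0.119 -0.063 -0.991] zdir [-0.795 -0.592  0.133]
TORQ -0.0229 q6 1.896 lat 0.06 -0.461
```

Request:
{"api": "send_rows", "payload": {"rows": [[0.3,0,0,0.08],[0.3,0,0,0.08],[0.3,0,0,0.08],[0.3,0,0,0.08],[0.3,0,0,0.08]]}}

```text
t: 15.22
ee_pos: [503.8, -282.0, 173.0]
orientation: [2.5, -0.108, -1.683]
ft_force: [-1.7, -0.7, -0.5]
width: 29.6
```

```bash
python3 tq.py; cat > plate.py <<'E'
from h import *
import sys
for t in sys.argv[1:]:
    d=load(t); Q=fx(cloud(d)); im=d['img'].astype(int)
    k=(np.abs(Q[...,1]+7)<36)&(Q[...,0]>50)&(Q[...,0]<70)&(Q[...,2]>12)&(Q[...,2]<68)&(im.min(-1)>110)
    P=Q[k]; h=np.histogram(P[:,2],bins=np.arange(12,68,2)); print(t,h[0].tolist())
E
python3 - <<'E'
from h import *
snap('side','side7');snap('top','top7')
E
python3 plate.py side0 side6 side7 top0 top7
```

```text
t 15.22 q [-0.585  0.295  2.05   0.254  0.411  2.304] p [ 503.8 -282.   173. ]
x [ 0.377 -0.129 -0.917] z [-0.926 -0.065 -0.372] F [-1.68 -0.65 -0.51] M [0.331 0.073 0.173] w 29.6
fx p [26.8 -6.8 90. ] xdir [-0.118 -0.063 -0.991] zdir [-0.966 -0.223  0.129]
TORQ -0.0437 q6 2.304 lat -0.044 -0.376
side0 [0, 0, 0, 0, 0, 0, 0, 6, 6, 4, 2, 1, 2, 2, 1, 1, 0, 3, 18, 10, 32, 40, 0, 0, 0, 0, 0]
side6 [0, 19, 3, 0, 0, 0, 8, 6, 1, 2, 0, 1, 2, 1, 0, 1, 13, 11, 20, 50, 11, 0, 0, 0, 0, 0, 0]
side7 [0, 0, 0, 0, 4, 7, 4, 1, 3, 0, 2, 2, 1, 0, 0, 6, 13, 15, 46, 23, 0, 0, 0, 0, 0, 0, 0]
top0 [0, 0, 0, 0, 0, 0, 3, 2, 3, 2, 2, 0, 1, 0, 0, 0, 0, 7, 19, 21, 44, 43, 5, 1, 0, 0, 0]
top7 [0, 0, 0, 0, 2, 1, 1, 0, 0, 0, 0, 0, 0, 0, 0, 2, 4, 8, 13, 10, 2, 0, 0, 0, 0, 0, 0]
```

Request:
{"api": "send_rows", "payload": {"rows": [[0,0,0,0],[0,0,0,0],[0,0,0,0],[0,0,0,0],[-15,0,0,0],[-15,0,0,0],[0,0,0,0]], "fingers": 0.6}}

```text
t: 15.9
ee_pos: [492.7, -278.5, 200.9]
orientation: [2.487, -0.094, -1.677]
ft_force: [0.5, -0.2, -0.9]
width: 52.3
```

```bash
python3 tq.py; python3 - <<'E'
from h import *
d=snap('side','side8'); x,y,w,h=260,150,130,130
cv2.imwrite(f'pics/side8z.png',cv2.resize(d['img'][y:y+h,x:x+w,::-1],None,fx=4,fy=4,interpolation=cv2.INTER_CUBIC))
E
```

```text
t 15.9 q [-0.592  0.231  2.053  0.228  0.471  2.311] p [ 492.7 -278.5  200.9]
x [ 0.377 -0.13  -0.917] z [-0.926 -0.081 -0.369] F [ 0.54 -0.15 -0.9 ] M [ 0.125  0.114 -0.029] w 52.3
fx p [ 30.7  -5.3 119.9] xdir [-0.118 -0.063 -0.991] zdir [-0.962 -0.239  0.13 ]
TORQ 0.0594 q6 2.311 lat -0.113 -0.114
```

View pics/side8z.png

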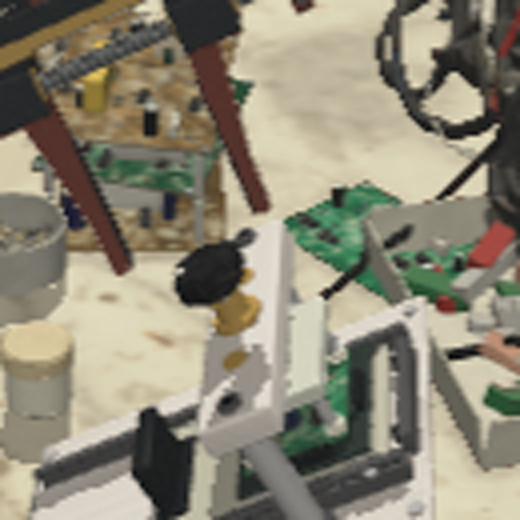

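Request:
{"api": "send_rows", "payload": {"rows": [[0,0,0,-0.1],[0,0,0,-0.1],[0,0,0,-0.1],[0,0,0,-0.1],[0,0,0,-0.1],[0,0,0,-0.1],[0,0,0,-0.1],[0,0,0,-0.1],[0,0,0,-0.1],[0,0,0,-0.1]]}}

```text
t: 16.78
ee_pos: [493.7, -278.6, 193.2]
orientation: [1.662, 0.621, -1.22]
ft_force: [-0.4, 0.3, 0.2]
width: 52.3
```

Request:
{"api": "send_rows", "payload": {"rows": [[0,0,0,-0.1],[0,0,0,-0.1],[0,0,0,-0.1],[0,0,0,-0.1],[0,0,0,-0.1],[0,0,0,-0.1],[0,0,0,-0.1],[0,0,0,-0.1],[0,0,0,-0.1],[0,0,0,-0.1]]}}

```text
t: 17.62
ee_pos: [494.3, -278.3, 184.5]
orientation: [0.76, 1.035, -0.661]
ft_force: [-0.3, -0.3, 0.2]
width: 52.6
```

```bash
python3 go.py '[28,-6,119]'
```

```text
t 17.62 q [-0.589  0.263  2.055  0.236  0.447  0.194] p [ 494.3 -278.3  184.5]
x [ 0.369 -0.124 -0.921] z [ 0.501 -0.809  0.309] F [-0.3  -0.26  0.22] M [0.01  0.165 0.039] w 52.6
fx p [ 23.9  -4.7 104.9] xdir [-0.128 -0.059 -0.99 ] zdir [ 0.702 -0.71  -0.048]
delta tool [-14.4   0.1   3.1] 15.0
[-0.59  0.25  2.05  0.23  0.46  0.2 ] 0.0
[-0.59  0.23  2.05  0.23  0.48  0.2 ] 0.0
```

Request:
{"api": "send_rows", "payload": {"rows": [[-2,0,0,-0.1],[-2,0,0,-0.1],[-2,0,0,-0.1],[-2,0,0,-0.1],[-2,0,0,-0.1],[-1,0,0,-0.1],[-1,0,0,-0.1],[-1,0,0,-0.1],[-1,0,0,-0.1],[-1,0,0,-0.1]]}}

```text
t: 18.45
ee_pos: [489.1, -275.9, 189.9]
orientation: [-0.164, 1.2, -0.044]
ft_force: [0.4, 0.2, 0.1]
width: 52.6
```

Request:
{"api": "send_rows", "payload": {"rows": [[-1,0,0,-0.1],[-1,0,0,-0.1],[-1,0,0,-0.1],[-1,0,0,-0.1],[-1,0,0,-0.1],[-1,0,0,-0.1],[-1,0,0,-0.1],[-1,0,0,-0.1],[0,0,0,0]]}}

```text
t: 19.2
ee_pos: [486.7, -274.7, 190.0]
orientation: [-0.902, 1.159, 0.478]
ft_force: [-0.1, 0.8, 0.2]
width: 53.0
```

```bash
python3 go.py '[27,-7,88]'
```

```text
t 19.2 q [-0.592  0.244  2.059  0.226  0.475 -1.706] p [ 486.7 -274.7  190. ]
x [ 0.358 -0.118 -0.926] z [0.574 0.81  0.119] F [-0.09  0.78  0.22] M [0.041 0.073 0.014] w 53.0
fx p [ 19.7  -2.5 113.8] xdir [-0.14  -0.054 -0.989] zdir [ 0.429  0.897 -0.11 ]
delta tool [ 24.7 -11.2   1.9] 27.0
[-0.59  0.27  2.05  0.23  0.46 -1.71] 0.0
[-0.58  0.3   2.03  0.23  0.44 -1.71] 0.0
```

Request:
{"api": "send_rows", "payload": {"rows": [[0,-6,1,0],[0,-6,1,0],[8,0,0,0],[8,0,0,0],[7,0,0,0],[0,0,0,0]]}}

```text
t: 19.7
ee_pos: [507.6, -283.8, 170.2]
orientation: [-0.893, 1.161, 0.472]
ft_force: [-0.6, 0.8, -1.6]
width: 52.5
```

```bash
python3 go.py '[27,-7,88]'
```

```text
t 19.7 q [-0.583  0.309  2.027  0.234  0.442 -1.698] p [ 507.6 -283.8  170.2]
x [ 0.358 -0.118 -0.926] z [0.582 0.804 0.123] F [-0.61  0.78 -1.56] M [0.083 0.073 0.048] w 52.5
fx p [28.9 -7.9 85.5] xdir [-0.14  -0.054 -0.989] zdir [ 0.438  0.892 -0.111]
delta tool [-2.2  2.3 -0.3] 3.0
[-0.58  0.31  2.03  0.23  0.44 -1.7 ] 0.0
[-0.58  0.3   2.03  0.23  0.44 -1.7 ] 0.0
```

Request:
{"api": "send_rows", "payload": {"rows": [[-2,2,0,0],[0,0,0,0],[0,0,0,0],[0,0,0,0],[0,0,0,0],[0,0,0,0]], "fingers": 0}}

```text
t: 20.2
ee_pos: [504.1, -282.1, 169.5]
orientation: [-0.891, 1.163, 0.473]
ft_force: [3.3, -0.2, -4.0]
width: 29.1
```

```bash
python3 tq.py
```

```text
t 20.2 q [-0.584  0.306  2.034  0.233  0.441 -1.697] p [ 504.1 -282.1  169.5]
x [ 0.356 -0.117 -0.927] z [0.583 0.803 0.122] F [ 3.34 -0.19 -3.97] M [ 0.185 -0.222  0.11 ] w 29.1
fx p [25.4 -6.8 86.8] xdir [-0.143 -0.054 -0.988] zdir [ 0.439  0.892 -0.112]
TORQ -0.01 q6 -1.697 lat -0.304 -0.058
```

Request:
{"api": "send_rows", "payload": {"rows": [[0.2,0,0,0.07],[0.2,0,0,0.07],[0.2,0,0,0.07],[0.2,0,0,0.07]]}}

```text
t: 20.53
ee_pos: [504.3, -281.9, 169.4]
orientation: [-0.64, 1.195, 0.294]
ft_force: [-0.3, -0.7, -2.1]
width: 29.2
```

```bash
python3 tq.py
```

```text
t 20.53 q [-0.583  0.306  2.034  0.234  0.441 -1.408] p [ 504.3 -281.9  169.4]
x [ 0.356 -0.117 -0.927] z [0.767 0.603 0.219] F [-0.29 -0.67 -2.07] M [ 0.159 -0.193  0.126] w 29.2
fx p [25.5 -6.6 86.7] xdir [-0.142 -0.054 -0.988] zdir [ 0.674  0.726 -0.136]
TORQ -0.0378 q6 -1.408 lat -0.275 0.033
```

Request:
{"api": "send_rows", "payload": {"rows": [[0,0,0,0.07],[0,0,0,0.07],[0,0,0,0.07],[0,0,0,0.07],[0,0,0,0.07]]}}

```text
t: 20.95
ee_pos: [504.7, -281.8, 169.5]
orientation: [-0.32, 1.21, 0.069]
ft_force: [1.4, -1.3, -3.9]
width: 29.3
```

```bash
python3 tq.py
```

```text
t 20.95 q [-0.583  0.306  2.034  0.235  0.439 -1.04 ] p [ 504.7 -281.8  169.5]
x [ 0.357 -0.117 -0.927] z [0.907 0.279 0.315] F [ 1.39 -1.33 -3.89] M [ 0.068 -0.162  0.111] w 29.3
fx p [25.8 -6.5 86.6] xdir [-0.141 -0.054 -0.989] zdir [ 0.89   0.431 -0.15 ]
TORQ -0.0597 q6 -1.04 lat -0.193 0.052
```

Request:
{"api": "send_rows", "payload": {"rows": [[0,0,0,0.07],[0,0,0,0.07],[0,0,0,0.07],[0,0,0,0.07],[0,0,0,0.07]]}}

```text
t: 21.37
ee_pos: [504.9, -281.7, 169.6]
orientation: [0.002, 1.195, -0.153]
ft_force: [2.0, -1.6, -3.7]
width: 29.1
```

```bash
python3 tq.py
```

```text
t 21.37 q [-0.583  0.306  2.034  0.235  0.439 -0.673] p [ 504.9 -281.7  169.6]
x [ 0.358 -0.117 -0.926] z [ 0.926 -0.083  0.368] F [ 2.   -1.63 -3.7 ] M [-0.015 -0.032  0.015] w 29.1
fx p [26.1 -6.3 86.5] xdir [-0.14  -0.054 -0.989] zdir [ 0.986  0.078 -0.144]
TORQ -0.0153 q6 -0.673 lat -0.034 -0.006
```

Request:
{"api": "send_rows", "payload": {"rows": [[0,0,0,0.07],[0,0,0,0.07],[0,0,0,0.07],[0,0,0,0.07],[0,0,0,0.07]]}}

```text
t: 21.78
ee_pos: [505.3, -281.9, 169.8]
orientation: [0.324, 1.152, -0.37]
ft_force: [3.5, -3.0, -4.2]
width: 29.3
```

```bash
python3 tq.py; python3 - <<'E'
from h import *
snap('side','side9')
E
python3 plate.py side0 side7 side9
```

```text
t 21.78 q [-0.582  0.306  2.033  0.235  0.438 -0.305] p [ 505.3 -281.9  169.8]
x [ 0.358 -0.118 -0.926] z [ 0.821 -0.432  0.373] F [ 3.5  -2.98 -4.17] M [-0.082  0.182  0.047] w 29.3
fx p [26.5 -6.4 86.4] xdir [-0.14  -0.054 -0.989] zdir [ 0.951 -0.285 -0.119]
TORQ -0.0945 q6 -0.305 lat 0.129 -0.129
side0 [0, 0, 0, 0, 0, 0, 0, 6, 6, 4, 2, 1, 2, 2, 1, 1, 0, 3, 18, 10, 32, 40, 0, 0, 0, 0, 0]
side7 [0, 0, 0, 0, 4, 7, 4, 1, 3, 0, 2, 2, 1, 0, 0, 6, 13, 15, 46, 23, 0, 0, 0, 0, 0, 0, 0]
side9 [12, 6, 3, 2, 4, 5, 1, 2, 3, 2, 1, 0, 0, 3, 10, 12, 20, 46, 10, 0, 0, 0, 0, 0, 0, 0, 0]
```

Request:
{"api": "send_rows", "payload": {"rows": [[0,0,0,0.06],[0,0,0,0.06],[0,0,0,0.06],[0,0,0,0.06]]}}

```text
t: 22.17
ee_pos: [505.5, -282.0, 169.8]
orientation: [0.538, 1.108, -0.514]
ft_force: [2.8, -2.4, -5.4]
width: 29.0
```

```bash
python3 tq.py
```

```text
t 22.17 q [-0.582  0.306  2.033  0.235  0.438 -0.059] p [ 505.5 -282.   169.8]
x [ 0.358 -0.118 -0.926] z [ 0.688 -0.637  0.347] F [ 2.77 -2.35 -5.45] M [0.031 0.148 0.159] w 29.0
fx p [26.7 -6.5 86.3] xdir [-0.14  -0.054 -0.989] zdir [ 0.856 -0.509 -0.093]
TORQ -0.1531 q6 -0.059 lat 0.156 -0.018
```

Request:
{"api": "send_rows", "payload": {"rows": [[0,0,0,0.06],[0,0,0,0.06],[0,0,0,0.06],[0,0,0,0.06]]}}

```text
t: 22.5
ee_pos: [505.8, -282.1, 169.8]
orientation: [0.749, 1.052, -0.653]
ft_force: [0.0, -1.9, -2.4]
width: 29.4
```

```bash
python3 tq.py
```

```text
t 22.5 q [-0.582  0.307  2.032  0.234  0.438  0.185] p [ 505.8 -282.1  169.8]
x [ 0.358 -0.118 -0.926] z [ 0.517 -0.801  0.302] F [ 0.01 -1.88 -2.39] M [0.08  0.295 0.286] w 29.4
fx p [26.9 -6.6 86.2] xdir [-0.14  -0.055 -0.989] zdir [ 0.711 -0.7   -0.062]
TORQ -0.2705 q6 0.185 lat 0.3 -0.108
```

Request:
{"api": "send_rows", "payload": {"rows": [[0,0,0,0.06],[0,0,0,0.06],[0,0,0,0.06],[0,0,0,0.06]]}}

```text
t: 22.83
ee_pos: [505.4, -282.4, 170.2]
orientation: [0.957, 0.984, -0.789]
ft_force: [2.1, -1.7, -4.5]
width: 29.5
```

```bash
python3 tq.py
```

```text
t 22.83 q [-0.582  0.306  2.032  0.231  0.44   0.428] p [ 505.4 -282.4  170.2]
x [ 0.358 -0.119 -0.926] z [ 0.316 -0.918  0.24 ] F [ 2.08 -1.72 -4.51] M [0.079 0.234 0.45 ] w 29.5
fx p [26.8 -7.  86.7] xdir [-0.14  -0.055 -0.989] zdir [ 0.526 -0.85  -0.027]
TORQ -0.4166 q6 0.428 lat 0.289 -0.082
```

Request:
{"api": "send_rows", "payload": {"rows": [[0,0,0,0.06],[0,0,0,0.06],[0,0,0,0.06],[0,0,0,0.06]]}}

```text
t: 23.17
ee_pos: [504.8, -282.7, 170.5]
orientation: [1.162, 0.902, -0.923]
ft_force: [2.4, -2.1, -3.6]
width: 29.4
```

```bash
python3 tq.py
```

```text
t 23.17 q [-0.583  0.305  2.032  0.229  0.441  0.67 ] p [ 504.8 -282.7  170.5]
x [ 0.357 -0.119 -0.927] z [ 0.099 -0.981  0.164] F [ 2.44 -2.06 -3.57] M [-0.031  0.195  0.559] w 29.4
fx p [26.6 -7.3 87.3] xdir [-0.141 -0.056 -0.988] zdir [ 0.312 -0.95   0.009]
TORQ -0.5522 q6 0.67 lat 0.19 -0.103
```

```bash
cat > plate2.py <<'E'
from h import *
import sys
# plate top: pale pixels uphill of beam; robust upper level in both views
for t in sys.argv[1:]:
    d=load(t); Q=fx(cloud(d)); im=d['img'].astype(int)
    k=(np.abs(Q[...,1]+7)<30)&(Q[...,0]>52)&(Q[...,0]<66)&(Q[...,2]>35)&(Q[...,2]<60)&(im.min(-1)>110)
    P=Q[k][:,2]
    h,e=np.histogram(P,bins=np.arange(35,60,.5)); c=e[:-1]+.25; hs=np.convolve(h,np.ones(5),'same'); m=c[hs.argmax()]
    print(t,len(P),'mode',m,'mean near',P[np.abs(P-m)<1.8].mean().round(2),'p90',np.percentile(P,90).round(2))
E
python3 - <<'E'
from h import *
for n in('side','top'): snap(n,n+'10')
E
python3 plate2.py side0 side6 side7 side8 side9 side10 top0 top7 top10
```

```text
side0 61 mode 53.75 mean near 53.68 p90 54.75
side6 64 mode 50.75 mean near 50.78 p90 51.67
side7 68 mode 49.25 mean near 49.23 p90 50.29
side8 64 mode 49.25 mean near 49.09 p90 49.8
side9 68 mode 46.25 mean near 46.52 p90 47.86
side10 65 mode 45.25 mean near 45.05 p90 45.68
top0 86 mode 54.25 mean near 54.07 p90 55.27
top7 23 mode 49.75 mean near 49.84 p90 50.45
top10 77 mode 44.75 mean near 44.78 p90 46.35
```

Request:
{"api": "send_rows", "payload": {"rows": [[0,0,0,0],[0,0,0,0],[0,0,0,-0.07],[0,0,0,-0.07],[0,0,0,-0.07],[0,0,0,-0.07]]}}

```text
t: 23.77
ee_pos: [504.8, -282.4, 170.5]
orientation: [0.899, 1.004, -0.754]
ft_force: [1.2, 0.0, -2.8]
width: 29.8
```

```bash
python3 tq.py
```

```text
t 23.77 q [-0.582  0.305  2.033  0.229  0.44   0.364] p [ 504.8 -282.4  170.5]
x [ 0.357 -0.119 -0.927] z [ 0.373 -0.891  0.258] F [ 1.17  0.04 -2.83] M [-0.447  0.114 -0.009] w 29.8
fx p [26.5 -7.  87.3] xdir [-0.141 -0.056 -0.988] zdir [ 0.58  -0.814 -0.037]
TORQ -0.1644 q6 0.364 lat -0.335 -0.271
```

Request:
{"api": "send_rows", "payload": {"rows": [[0,0,0,-0.07],[0,0,0,-0.07],[0,0,0,-0.07],[0,0,0,-0.07]]}}

```text
t: 24.1
ee_pos: [504.6, -282.3, 170.8]
orientation: [0.639, 1.082, -0.583]
ft_force: [-0.4, -0.8, -3.7]
width: 29.4
```

```bash
python3 tq.py
```

```text
t 24.1 q [-0.582  0.303  2.034  0.229  0.439  0.063] p [ 504.6 -282.3  170.8]
x [ 0.358 -0.12  -0.926] z [ 0.61  -0.721  0.329] F [-0.39 -0.75 -3.72] M [-0.444 -0.033 -0.211] w 29.4
fx p [26.5 -7.  87.7] xdir [-0.14  -0.057 -0.989] zdir [ 0.792 -0.606 -0.077]
TORQ 0.0409 q6 0.063 lat -0.375 -0.317
```

Request:
{"api": "send_rows", "payload": {"rows": [[0,0,0,-0.07],[0,0,0,-0.07],[0,0,0,-0.07],[0,0,0,-0.07]]}}

```text
t: 24.43
ee_pos: [504.6, -282.2, 170.8]
orientation: [0.378, 1.141, -0.41]
ft_force: [-0.2, -1.4, -1.8]
width: 29.5
```

```bash
python3 tq.py;  python3 - <<'E'
from h import *
for n in('side','top'): snap(n,n+'11')
E
python3 plate2.py side10 side11 top10 top11
```

```text
t 24.43 q [-0.583  0.303  2.035  0.231  0.437 -0.237] p [ 504.6 -282.2  170.8]
x [ 0.359 -0.12  -0.926] z [ 0.79  -0.489  0.37 ] F [-0.19 -1.41 -1.81] M [-0.273 -0.034 -0.217] w 29.5
fx p [26.4 -6.9 87.6] xdir [-0.139 -0.057 -0.989] zdir [ 0.932 -0.345 -0.111]
TORQ 0.1071 q6 -0.237 lat -0.182 -0.28
side10 65 mode 45.25 mean near 45.05 p90 45.68
side11 66 mode 45.25 mean near 45.41 p90 47.51
top10 77 mode 44.75 mean near 44.78 p90 46.35
top11 18 mode 46.25 mean near 46.44 p90 47.32
```

Request:
{"api": "send_rows", "payload": {"rows": [[0,0,0,-0.07],[0,0,0,-0.07],[0,0,0,-0.07],[0,0,0,-0.07],[0,0,0,-0.07],[0,0,0,-0.07],[0,0,0,-0.07],[0,0,0,-0.07]]}}

```text
t: 25.2
ee_pos: [504.3, -282.3, 171.2]
orientation: [-0.115, 1.2, -0.077]
ft_force: [0.4, -1.0, -3.1]
width: 29.1
```

```bash
python3 tq.py;  python3 - <<'E'
from h import *
for n in('side','top'): snap(n,n+'12')
E
python3 plate2.py side10 side11 side12 top12
```

```text
t 25.2 q [-0.583  0.302  2.036  0.233  0.436 -0.802] p [ 504.3 -282.3  171.2]
x [ 0.36  -0.121 -0.925] z [0.933 0.048 0.357] F [ 0.41 -0.97 -3.11] M [-0.217 -0.1   -0.075] w 29.1
fx p [26.4 -7.  88.2] xdir [-0.137 -0.057 -0.989] zdir [ 0.967  0.207 -0.146]
TORQ 0.0035 q6 -0.802 lat -0.089 -0.234
side10 65 mode 45.25 mean near 45.05 p90 45.68
side11 66 mode 45.25 mean near 45.41 p90 47.51
side12 71 mode 47.75 mean near 47.7 p90 48.47
top12 23 mode 48.25 mean near 48.34 p90 49.0
```

Request:
{"api": "send_rows", "payload": {"rows": [[0,0,0,-0.07],[0,0,0,-0.07],[0,0,0,-0.07],[0,0,0,-0.07],[0,0,0,-0.07],[0,0,0,-0.07],[0,0,0,-0.07],[0,0,0,-0.07],[0,0,0,-0.07],[0,0,0,0]]}}

```text
t: 26.13
ee_pos: [504.0, -282.2, 171.5]
orientation: [-0.654, 1.191, 0.297]
ft_force: [0.3, -1.0, -2.3]
width: 29.0
```

```bash
python3 tq.py;  python3 - <<'E'
from h import *
for n in('side','top'): snap(n,n+'13')
E
python3 plate2.py side10 side11 side12 side13 top12 top13; python3 tab.py side13
```

```text
t 26.13 q [-0.584  0.301  2.037  0.235  0.437 -1.421] p [ 504.  -282.2  171.5]
x [ 0.361 -0.12  -0.925] z [0.76  0.613 0.217] F [ 0.26 -1.01 -2.33] M [-0.167  0.066 -0.09 ] w 29.0
fx p [26.3 -6.9 88.6] xdir [-0.137 -0.056 -0.989] zdir [ 0.666  0.734 -0.134]
TORQ 0.0148 q6 -1.421 lat 0.17 -0.106
side10 65 mode 45.25 mean near 45.05 p90 45.68
side11 66 mode 45.25 mean near 45.41 p90 47.51
side12 71 mode 47.75 mean near 47.7 p90 48.47
side13 67 mode 48.75 mean near 48.71 p90 49.69
top12 23 mode 48.25 mean near 48.34 p90 49.0
top13 79 mode 49.75 mean near 49.51 p90 50.53
side13 107 s med -36.4
  top 75 [-44.4 -39.2 -35.8]
```

Request:
{"api": "send_rows", "payload": {"rows": [[0,0,0,0],[0,0,0,0],[0,0,0,0],[0,0,0,0],[0,0,0,0],[-12,0,0,0],[-25,0,0,0],[-30,0,0,0],[-30,0,0,0],[0,0,0,0]], "fingers": 0.6}}

```text
t: 27.07
ee_pos: [467.8, -269.3, 263.3]
orientation: [-0.638, 1.194, 0.291]
ft_force: [-0.1, -0.3, 0.0]
width: 52.4
```

```bash
python3 tq.py;  python3 - <<'E'
from h import *
for n in('side','top'):
    d=snap(n,n+'14')
d=load('side14'); x,y,w,h=220,130,200,200
cv2.imwrite(f'pics/side14z.png',cv2.resize(d['img'][y:y+h,x:x+w,::-1],None,fx=3,fy=3,interpolation=cv2.INTER_CUBIC))
E
python3 plate2.py side13 side14 top13 top14; python3 tab.py side14
```

```text
t 27.07 q [-0.606  0.099  2.03   0.178  0.649 -1.356] p [ 467.8 -269.3  263.3]
x [ 0.358 -0.118 -0.926] z [0.769 0.6   0.221] F [-0.07 -0.29  0.01] M [0.022 0.028 0.016] w 52.4
fx p [ 39.4  -0.5 187. ] xdir [-0.14  -0.054 -0.989] zdir [ 0.677  0.724 -0.136]
TORQ -0.0104 q6 -1.356 lat 0.006 0.037
side13 67 mode 48.75 mean near 48.71 p90 49.69
side14 68 mode 49.25 mean near 49.27 p90 50.08
top13 79 mode 49.75 mean near 49.51 p90 50.53
top14 75 mode 47.75 mean near 47.76 p90 50.21
side14 101 s med -36.5
  top 76 [-44.8 -39.6 -36. ]
```

View pics/side14z.png

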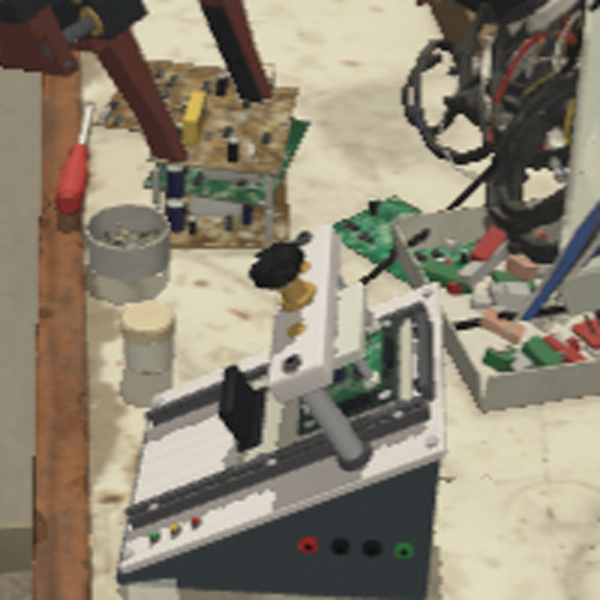

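```bash
python3 - <<'E'
from h import *
a=load('top0')['img'].astype(int);b=load('top14')['img'].astype(int)
D=np.abs(a-b).max(-1)>40
for n,(u,v,r) in dict(pot=(228,270,14),relay=(372,272,12),pliers=(393,215,35)).items(): print(n,D[v-r:v+r,u-r:u+r].mean().round(3))
a=load('side0')['img'].astype(int);b=load('side14')['img'].astype(int);D=np.abs(a-b).max(-1)>40
print('side', D[230:255,258:282].mean(),D[340:370,295:385].mean(),D[322:350,260:282].mean())
cv2.imwrite('pics/t14z.png',cv2.resize(load('top14')['img'][145:300,205:425,::-1],None,fx=3,fy=3))
E
```

```text
pot 0.19
relay 0.0
pliers 0.005
side 0.0 0.00037037037037037035 0.0
```

View pics/t14z.png

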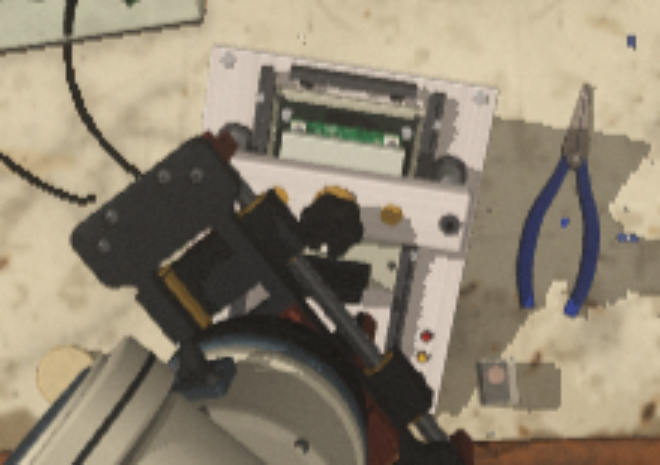

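Request:
{"api": "send_rows", "payload": {"rows": [[-25,0,-20,0],[-25,0,-20,0],[-25,0,-20,0],[-20,0,-20,0],[0,0,0,0]]}}

```text
t: 27.58
ee_pos: [369.4, -304.9, 325.2]
orientation: [-0.631, 1.202, 0.305]
ft_force: [0.1, -0.1, -0.9]
width: 52.5
```

```bash
python3 - <<'E'
from h import *
for n in('side','top'): snap(n,n+'15')
im=np.hstack([cv2.resize(load(t)['img'][195:240,290:345,::-1],None,fx=7,fy=7,interpolation=cv2.INTER_CUBIC) for t in('top0','top15')])
cv2.imwrite('pics/k15.png',im)
E
python3 plate2.py side15 top15; python3 tq.py
```

```text
side15 65 mode 49.25 mean near 49.32 p90 50.0
top15 73 mode 47.75 mean near 47.82 p90 50.5
t 27.68 q [-0.832 -0.066  2.042  0.248  0.86  -1.595] p [ 370.5 -303.7  323.3]
x [ 0.346 -0.104 -0.932] z [0.769 0.601 0.218] F [ 0.26  0.03 -0.55] M [ 0.078  0.047 -0.039] w 53.1
fx p [ -8.5 -51.1 283.9] xdir [-0.155 -0.043 -0.987] zdir [ 0.676  0.724 -0.138]
TORQ 0.0579 q6 -1.595 lat 0.007 0.08
```

View pics/k15.png

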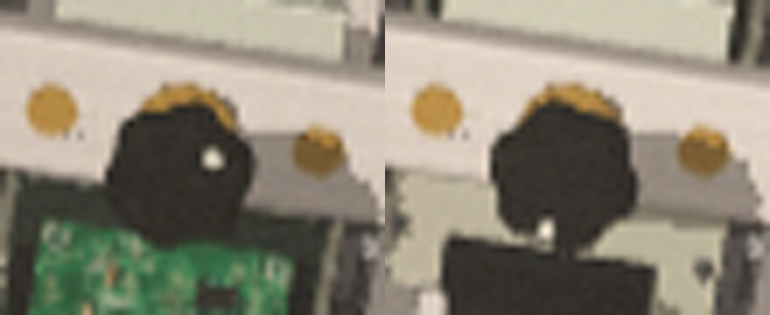

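```bash
python3 - <<'E'
from h import *
for t in('top0','top15'):
    d=load(t); im=d['img'].astype(int); Q=fx(cloud(d))
    k=np.zeros(Q.shape[:2],bool)
    k[200:236,305:332]=True
    k&=(Q[...,2]>96)&(Q[...,2]<112)
    w=k&(im.min(-1)>120); dots=Q[w]; m=k&(im.max(-1)<70)
    c=cv2.minEnclosingCircle(Q[k&(Q[...,2]>103)][:,:2].astype(np.float32))
    print(t,c,w.sum(),dots.mean(0)); v=dots.mean(0)[:2]-[28.7,-6.5]; print(np.degrees(np.arctan2(v[1],v[0])),np.linalg.norm(v), np.argwhere(w)[:6].tolist())
E
```

```text
top0 ((27.540454864501953, -6.368145942687988), 16.25690269470215) 7 [ 36.07721769 -13.30580932 107.01588656]
-42.69290491860683 10.037050426090222 [[216, 320], [217, 319], [217, 320], [217, 321], [218, 319], [218, 320]]
top15 ((28.109546661376953, -6.5922393798828125), 16.277172088623047) 4 [ 17.34625024  -4.52438665 106.37727629]
170.12905887632633 11.524351680459942 [[227, 312], [227, 313], [228, 312], [228, 313]]
```

```bash
python3 -c "
from h import *
print(ctrl.close_job())"
```

```text
the job is handed in; nothing more can be done
None
```

The carrier is home and the knob was bottomed and then backed off by about 75–92°, close to the quarter turn you asked for. I handed the job in at about 27.7 s of the 66 s allowed, with the gripper open and well clear of the fixture. The job gives no verdict.

- **Tilting the tool:** the rows can only turn the tool about its own axis. I drove a wrist joint to its limit (2.69 rad) so that the tool leaned 22–30° forward. Pointing straight down, the gripper body would have hit the knob before the carrier was home.
- **Carrier:** I pushed the tab with closed fingers until it stopped. It moved 74–75 mm in both camera views (75 mm is fully home), and a later check found it in the same place.
- **Screwing down:** two grips turned the knob about 280° in all. It bottomed at about 222–239°, where the torque began to climb steadily. It reached about 0.55 N m and stayed above 0.27 N m for about 0.6 s, well past the spring range. The plate-on-board force was not measured directly.
- **Backing off:** the white dot shows a net 147° of tightening, which gives the 75–92° figure. The plate's rise in the side view suggests about 100°. Both are inside the allowed 50–130°.
- **Bystanders:** the relay and pliers look unchanged in both views. The pot is unchanged in the side view but was partly hidden by the arm in the top view.

**Checks that disagreed:**
- The knob slipped about 0.2–0.3 rad in the fingers at the highest torque, so I relied on the dot rather than the wrist angle.
- The last top-view plate reading was unclear (47.8 mm, against 49.3 mm in the side view), so I did not use it.

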